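Gauge the drilled blocks and tray the one that fits

ROBOT

A 6-joint arm with a two-finger parallel gripper is mounted at the origin on the work surface. World frame = base frame: x ahead of the robot, y to its left, z up, the work surface at z = 0. Lengths are in m, angles in rad, forces in N, time in s.
With the tool pointing down it reaches from about 0.35 to 0.775 m from the base axis. Payload 5.5 kg.
Tool frame: the origin (TCP) lies midway between the tips of the shut fingers; the grasp point (between the pads) lies 19 mm behind it; z points along the fingers, x is the direction in which the jaws open and shut, and the axes are right-handed (so a half turn about z gives the same grasp; the last joint's range is limited). The gripper opens to 85 mm and grips with 20 to 120 N. Pads are 22 mm wide; open, the fingers measure 114 mm over their backs; the gripper's body (76 mm by 85 mm) begins 54 mm behind the grasp point. The pads swing forward as they close: fully open they stand 13 mm farther back than shut.
Start: joints at [-1.376, 0.313, 0.046, 1.304, 0, 1.431], TCP at [0.189, -0.543, 0.204] pointing down, gripper open.
Joint ranges: [-2.76, 2.76], [-0.86, 1.69], [-1.03, 1.26], [-2.2, 2.34], [-1.47, 1.5], [-3.14, 3.14]. Speed limits (rad/s): [2.57, 2.57, 3.14, 3.14, 3.14, 3.14].

INTERFACE

Orientations are given as a unit quaternion [w, x, y, z].
In Python, from workcell import env gives the robot as it stands. The module is installed in compiled form; this text tells all that it offers.
- The arm moves only by the tool apply_moves, never from a script. Its argument "moves" is a list of rows, each a list of 3 entries, a list of its own where there are three numbers: the shift along the tool's x, y, z in cm, then the turn about the tool's z in degrees, then the opening, from 0 (shut) to 1 (fully open). In form: [[[x, y, z], yaw, gripper], ...]. A call has exactly 10 rows; each row is the pose to reach, as a shift and turn from the pose commanded when the call began, along the tool's axes at that moment; what a row does not reach only later rows make up. A row lasts 1/8 s, in which the tool goes at most 62.5 mm and 10.7 degrees, less where a joint would pass 70% of its speed; a pose out of reach is approached as far as the arm can. A call with a gripper value outside its range is refused whole. The fingers move at their own pace and stop on an object; "squeeze" is the grip in N (left out, the last holds). Time passes only in rows, so rows that repeat a pose let the fingers close, or fill a call up. It gives the time, the measured TCP pose, the force and the opening at its end, in the units of the state.
- env.get_state(): the state, without advancing time (a new reading comes with each control period).
- env.read_camera(name): name is "side" or "top"; returns a dict with "pixels" (480x640x3 uint8, red, green, blue), "fov_y" (degrees; the focal length in pixels is half the picture's height over the tangent of half this angle, whatever the lens; pixels are square), "cx", "cy" (the principal point, pixels), "dist" ([k1, k2, p1, p2, k3] as OpenCV has them; the pictures are not rectified), "world_from_camera" (4x4, takes a point from camera to world coordinates). Camera axes: x right, y down, z forward; pixel columns grow to the right and rows downward; lengths in m; the calibration is good to about 2 mm. A picture is of the moment at which its call begins. There is no depth.
- env.hand_in(): hands the job in, once; it reports no verdict.
The state is a dict: "clock": time; "joint_pos": joint angles; "qvel": joint speeds; "tau": joint torques, N m; "tcp_pos": TCP position; "orientation": TCP orientation; "wrist_force": force on the tool from outside, world axes, zero at the start; "ft_torque": the same for the moment, N m; "finger_gap": finger opening in m.
Only numpy, scipy, OpenCV 4.12 (cv2) and the standard library are available. Lean on these libraries where they do the work, as an engineer would, in place of code of your own. Each camera call takes 0.05 s, during which the arm holds its last target.

TASK

Take the stepped go/no-go pin gauge and, going from the robot's left to its right, push it square into the hole of each of the three drilled blocks on the sloping rack until it stops: in the good block the thin first step goes in but the thick second step does not. Then stand the gauge back in its stand and set the good block flat on the floor of the steel tray, hole facing up. Leave the other two blocks seated in the rack and everything else where it is.

Things in the scene. Friction and masses are not known exactly. Their poses are not given: they have to be found in the camera images.
- block_a (a point): centre of one of three wooden blocks, 80 (x, down the slope) x 48 (y) x 48 mm (z), 0.13 kg. A round through hole along z in the middle: its mouth is in the top face, 24 mm along +z from here. Hole about 16 mm (too tight), 24 mm (good) or 32 mm (too loose), one block of each; find out which with the gauge. Starts in one of the rack's nests, leaning with the slope
- block_b (a point): another such block, see block_a: same outside, same point and axes, another hole
- block_c (a point): another such block, see block_a: same outside, same point and axes, another hole
- nest_left (a point): left nest (+y, the robot's left) of the grey sheet-metal rack: where the centre of a seated block lies. The rack is a ramp 330 mm wide, its face sloping 25 degrees: blocks lean so that their tops look up and away from the robot. Axes of this point are the rack's: z vertical, x level, away from the robot, y along the row
- nest_middle (a point): the same for the middle nest, 105 mm from the left one. Each nest has a 15 mm lip below the block and cheeks 6 mm thick and 8 mm high beside it (2.5 mm play each side): a block leaves it square to the slope
- nest_right (a point): the same for the right nest (-y, the robot's right), 105 mm from the middle one
- gauge_grip (a point): grasp point on the square handle (28 x 28 mm, 74 mm long, sides along x and y) of the steel pin gauge, on its axis, 87 mm above the pin's tip. z runs from tip to handle end; the gauge is 122 mm long, 0.25 kg. Between step and handle a stop collar, 44 mm diameter, 6 mm thick, 42 to 48 mm from the tip
- gauge_tip (a point): end of the gauge's pin, on its axis; axes as gauge_grip. From the tip: go step 20 mm diameter, 22 mm long, 3 mm chamfer (end 17 mm); then no-go step 28 mm diameter, 20 mm long; then the collar. In a tight hole it stops at the block's face, in the good one after 22 mm, in a loose one after 42 mm (collar)
- stand (a point): mouth of the gauge stand, in the middle of its top: a fixed dark steel block 80 x 80 x 52 mm standing on the bench with a vertical 34 mm through hole. The gauge stands upright in it, collar on the top face, tip 42 mm below this point
- tray (a point): centre of the inner floor of the empty fixed steel tray, 5 mm above the bench; inside 140 mm (x) by 160 mm (y), walls 5 mm thick, rim 23 mm above this floor
- sanding_block: bystander, leave alone: cork sanding block 110 x 60 x 35 mm; origin at its underside
- tape: bystander, leave alone: grey tape measure 66 x 36 x 60 mm; origin at its underside
- glue: bystander, leave alone: white glue bottle, 60 mm diameter, 140 mm tall; origin at its underside
- jar: bystander, leave alone: glass jar, 70 mm diameter, 90 mm tall; origin at its underside
- offcut: bystander, leave alone: dark wood offcut 160 x 45 x 20 mm; origin at its underside
- driver: bystander, leave alone: screwdriver lying on the bench; origin below the middle of its length
There are look-alikes about, which are no part of the job. Leave any green or yellow look-alike of the part that bears block_a alone.

How it is judged:
By the outcome, as a careful person would: the job done as asked, in the order asked, and still so for the second after the job is handed in, with the robot touching nothing.
It also fails if it takes over 72 s, if anything falls off the work surface, if the arm or the gripper's body presses on something with over 40 N, if the wrist force passes 120 N, or if a joint passes its speed limit or range.

## Working session

There is one attempt and no reset: what is moved stays moved. The work goes in short steps, Python scripts to look and compute and a tool call to move; the robot and the scene stay as the last step left them, time stands still between calls to the robot, and variables do not carry over. Pictures are saved under pics/ and viewed, and the job is handed in when it is done.

Besides the shell and the picture viewer there is one more tool, called after "Emit:" as name([rows], argument=value, ...), one row to a line, values as JSON. apply_moves: Moves the arm, as the interface text tells. Its arguments: {"type":"object","properties":{"moves":{"type":"array","items":{"type":"array"}},"squeeze":{"type":"number"}},"required":["moves"]}

```bash
mkdir -p pics
cat > h.py <<'E'
import numpy as np, cv2
from workcell import env
def snap(n,tag):
    c=env.read_camera(n); cv2.imwrite(f'pics/{tag}.png',c['pixels'][:,:,::-1]); 
    import pickle; pickle.dump(c,open(f'pics/{tag}.pkl','wb')); return c
def K(c):
    f=240/np.tan(np.radians(c['fov_y'])/2); return np.array([[f,0,c['cx']],[0,f,c['cy']],[0,0,1.]])
def ray(c,uv):
    p=cv2.undistortPoints(np.array([[uv]],float),K(c),np.array(c['dist'],float))[0,0]
    T=np.array(c['world_from_camera']); return T[:3,3],T[:3,:3]@np.array([p[0],p[1],1])
def onz(c,uv,z):
    o,d=ray(c,uv); return o+d*(z-o[2])/d[2]
def proj(c,P):
    T=np.linalg.inv(np.array(c['world_from_camera'])); r,_=cv2.Rodrigues(T[:3,:3])
    return cv2.projectPoints(np.array(P,float).reshape(-1,3),r,T[:3,3],K(c),np.array(c['dist'],float))[0][:,0]
def tri(c1,u1,c2,u2):
    o1,d1=ray(c1,u1);o2,d2=ray(c2,u2)
    s=np.linalg.lstsq(np.c_[d1,-d2],o2-o1,rcond=None)[0]; a=o1+s[0]*d1;b=o2+s[1]*d2
    return (a+b)/2,np.linalg.norm(a-b)
def load(tag):
    import pickle; return pickle.load(open(f'pics/{tag}.pkl','rb'))
E
python3 - <<'E'
from h import *
for n in('side','top'):
    c=snap(n,n+'0'); print(c['fov_y'],c['cx'],c['cy'],c['dist']); print(np.array(c['world_from_camera']).round(3))
print(env.get_state())
E
```

```text
46.34862189109535 322.505989596147 239.23667005302684 [-0.0984047  0.         0.         0.         0.       ]
[[-0.748 -0.39   0.537 -0.101]
 [-0.664  0.436 -0.608  0.806]
 [ 0.004 -0.811 -0.585  0.808]
 [ 0.     0.     0.     1.   ]]
57.54342809471772 320.42233815420394 238.89119269539054 [-0.03570642  0.          0.          0.          0.        ]
[[-1.000e-03 -9.980e-01  6.400e-02  4.650e-01]
 [-1.000e+00  2.000e-03  1.000e-02  4.600e-02]
 [-1.100e-02 -6.400e-02 -9.980e-01  1.091e+00]
 [ 0.000e+00  0.000e+00  0.000e+00  1.000e+00]]
{'clock': 0.1, 'joint_pos': array([-1.37561393e+00,  3.13951943e-01,  4.50942605e-02,  1.30360739e+00,
        6.95245056e-05,  1.43118549e+00]), 'qvel': array([-8.81588577e-05, -2.90787369e-04,  1.39457109e-03,  3.92988984e-05,
        4.87941194e-04, -2.41048698e-03]), 'tau': array([ 2.09723687e-03, -4.81723344e+01,  2.99243402e+01,  1.27514696e-02,
       -1.08059955e-04, -6.87486761e-06]), 'tcp_pos': array([ 0.18883893, -0.54257803,  0.20328361]), 'orientation': array([-5.98624908e-04,  8.15037701e-01, -5.79407325e-01, -5.82265086e-04]), 'wrist_force': array([-0.56555017, -0.09713229,  0.56937076]), 'ft_torque': array([ 0.00939197, -0.05603928,  0.03202532]), 'finger_gap': 0.08544545112626951}
```

View pics/side0.png

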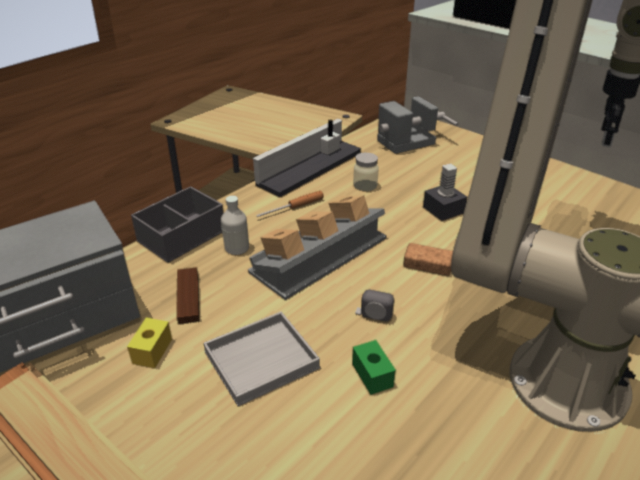

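View pics/top0.png

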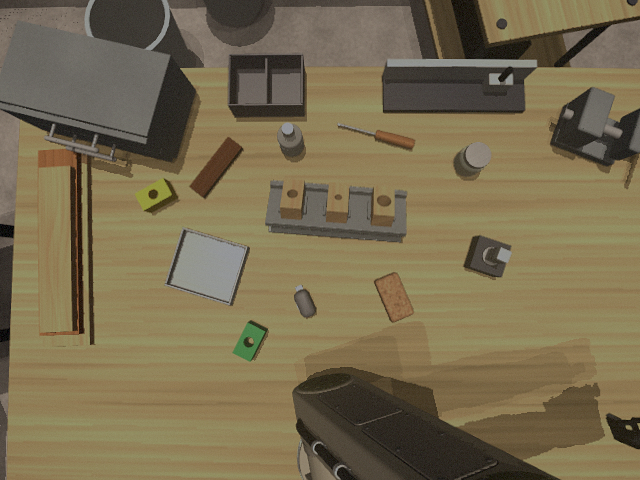

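Run:
```python
from h import *
t=load('top0')['pixels'][:,:,::-1]; s=load('side0')['pixels'][:,:,::-1]
def z(im,x,y,w,h,k,n): cv2.imwrite(f'pics/{n}.png',cv2.resize(im[y:y+h,x:x+w],None,fx=k,fy=k,interpolation=cv2.INTER_CUBIC))
z(t,260,170,155,80,5,'zt_rack'); z(s,240,185,155,110,5,'zs_rack')
a=cv2.resize(t[220:290,450:525],None,fx=5,fy=5,interpolation=cv2.INTER_CUBIC);b=cv2.resize(s[155:225,410:485],None,fx=5,fy=5,interpolation=cv2.INTER_CUBIC)
cv2.imwrite('pics/z_g.png',np.hstack([a,b]))
```

```text
(no output)
```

View pics/zt_rack.png

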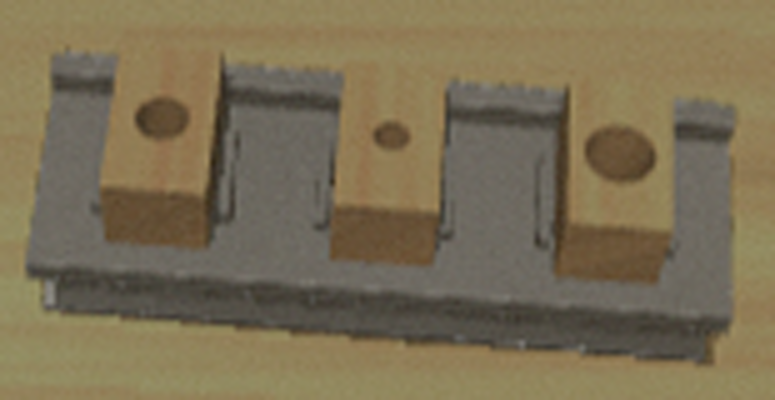

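View pics/zs_rack.png

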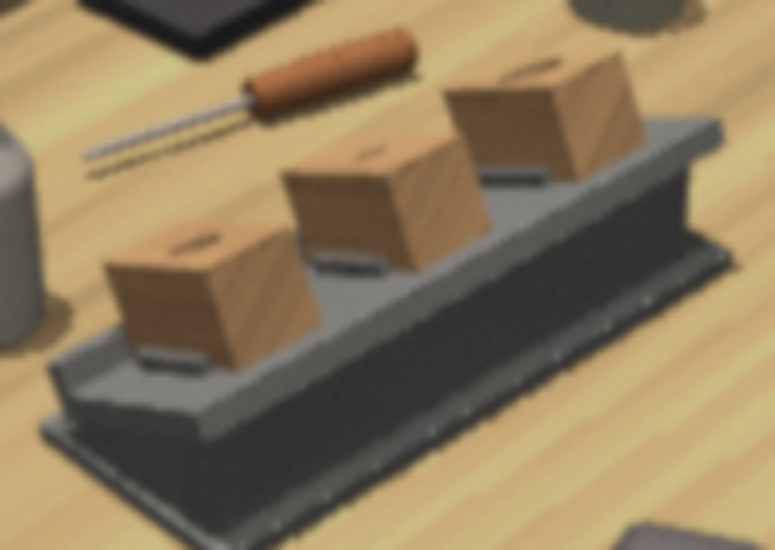

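View pics/z_g.png

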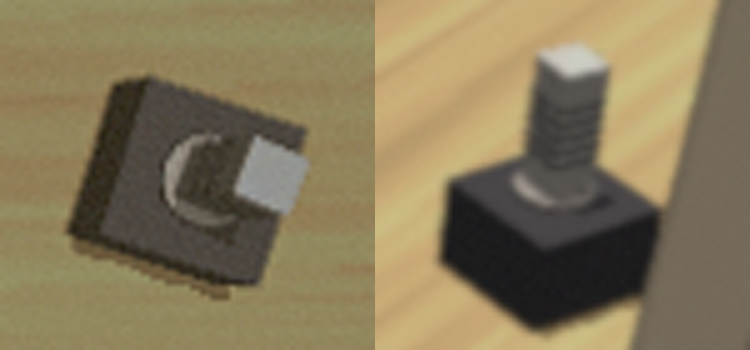

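```bash
cat >> h.py <<'E'
def up(im,x,y,w,h,k=6): return cv2.resize(im[y:y+h,x:x+w],None,fx=k,fy=k,interpolation=cv2.INTER_CUBIC)
def back(p,x,y,k=6): return (np.asarray(p,float)+.5)/k-.5+[x,y]
def quad(cnt):
    return cv2.boxPoints(cv2.minAreaRect(cnt))
E
python3 - <<'E'
from h import *
t=load('top0');s=load('side0')
def big(mask):
    cs,_=cv2.findContours(mask,cv2.RETR_EXTERNAL,cv2.CHAIN_APPROX_NONE); return sorted(cs,key=cv2.contourArea)[::-1]
# handle top
u=up(t['pixels'],485,235,40,40); g=cv2.cvtColor(u,cv2.COLOR_RGB2GRAY)
hsv=cv2.cvtColor(u,cv2.COLOR_RGB2HSV)
m=((g>135)&(hsv[...,1]<60)).astype(np.uint8)*255
c=big(m)[0]; q=back(quad(c),485,235)
P=np.array([onz(t,p,.132) for p in q]); print('handle top',P.mean(0),[np.linalg.norm(P[i]-P[i-1]).round(4) for i in range(4)],[np.degrees(np.arctan2(*(P[i]-P[i-1])[1::-1])).round(1) for i in range(4)])
u=up(s['pixels'],430,155,30,25); g=cv2.cvtColor(u,cv2.COLOR_RGB2GRAY)
m=(g>160).astype(np.uint8)*255; hsv=cv2.cvtColor(u,cv2.COLOR_RGB2HSV); m[hsv[...,1]>60]=0
c=big(m)[0];mo=cv2.moments(c); p=back([mo['m10']/mo['m00'],mo['m01']/mo['m00']],430,155); print('side handle top',p,onz(s,p,.132))
# stand top corners in top image (zoom 5 from 450,220)
for n,c,z,L in(('top',t,.052,[(150,77),(306,128),(258,285),(105,235)]),):
    P=np.array([onz(c,back(p,450,220,5),z) for p in L]);print('stand',P.mean(0),np.linalg.norm(P-np.roll(P,1,0),axis=1),[np.degrees(np.arctan2(*(P[i]-P[i-1])[1::-1])).round(1) for i in range(4)])
L=[(448,183),(540,250),(660,212),(567,150)]
P=np.array([onz(s,back(np.array(p)-[375,0],410,155,5),.052) for p in L]);print('stand s',P.mean(0),np.linalg.norm(P-np.roll(P,1,0),axis=1))
# holes
def hole(c,box,zs,thr):
    x,y,w,h=box;u=up(c['pixels'],*box);g=cv2.cvtColor(u,cv2.COLOR_RGB2GRAY);g=cv2.GaussianBlur(g,(0,0),2)
    m=(g<thr*np.median(g)).astype(np.uint8)*255
    out=[k for k in big(m) if cv2.contourArea(k)>60]
    out=[(back(cv2.fitEllipse(k)[0],x,y),np.array(cv2.fitEllipse(k)[1])/6,) for k in out if len(k)>5]
    return out
for b in [(284,186,17,16),(330,188,17,16),(374,190,20,22)]: print(hole(t,b,0,.75))
for b in [(268,226,24,12),(303,210,24,12),(335,194,26,12)]: print(hole(s,b,0,.78))
E
```

```text
handle top [ 0.49088923 -0.3481443   0.132     ] [np.float64(0.0269), np.float64(0.0262), np.float64(0.027), np.float64(0.0262)] [np.float64(66.2), np.float64(-25.0), np.float64(-113.8), np.float64(154.9)]
side handle top [449.35138742 166.30755016] [ 0.48914095 -0.34767969  0.132     ]
stand [ 0.49064407 -0.34832681  0.052     ] [0.0787397  0.07831473 0.07870641 0.07644273] [np.float64(-17.2), np.float64(-108.3), np.float64(161.4), np.float64(71.7)]
stand s [ 0.48682879 -0.34383795  0.052     ] [0.07815748 0.07539445 0.07921432 0.07330612]
[(array([291.85624695, 193.26881154]), array([ 7.71988297, 10.51589457]))]
[(array([337.73998006, 196.71939913]), array([4.8422184 , 6.91426023]))]
[(array([383.54712931, 200.51224009]), array([10.39941661, 14.19226074]))]
[(array([289.0200119 , 235.89579391]), array([3.55411593, 8.60934258])), (array([280.07698441, 232.94109217]), array([1.63718987, 7.03475634]))]
[(array([317.81218719, 219.13916651]), array([ 5.63092995, 27.48345693]))]
[(array([343.26163419, 203.94076665]), array([ 3.26046753, 23.04507955]))]
```

Run:
```python
from h import *
t=load('top0');s=load('side0')
T=[(291.86,193.27),(337.74,196.72),(383.55,200.51)]
S=[back(p,240,185,5) for p in [(195,244),(371,153),(533,70)]]
Q=[]
for a,b in zip(T,S):
    p,e=tri(t,a,s,b); Q.append(p); print(p.round(4),e.round(4))
Q=np.array(Q); print(np.linalg.norm(np.diff(Q,axis=0),axis=1), np.degrees(np.arctan2(Q[2,0]-Q[0,0],-(Q[2,1]-Q[0,1]))))
# with the block corners: left block near/far top corners in both views
C={'nearL':((103,188),(210,270)),}
# top zoom left block: uphill top corners (103,188),(210,196); side zoom uphill top edge: (212,270)?,(300,232)
for n,a,b in [('L up-left',(103,188),(212,270)),('L dn-left?',(118,55),(106,265)),('R up-left',(556,222),(555,92)),('R up-right',(672,228),(622,52)),('rack NL',(30,272),(205,412)),('rack NR',(728,325),(720,122))]:
    p,e=tri(t,back(a,260,170,5),s,back(b,240,185,5)); print(n,p.round(4),e.round(4))
c=load('top0')
for q in Q:
    # check mean z hypothesis
    pass
```

```text
[0.6328 0.1209 0.1022] 0.0013
[0.6245 0.0161 0.1019] 0.0015
[ 0.6152 -0.0885  0.1023] 0.0021
[0.10520026 0.10494815] -4.8167366242454674
L up-left [0.5981 0.1454 0.1181] 0.0027
L dn-left? [0.666  0.143  0.0866] 0.0005
R up-left [ 0.5806 -0.0587  0.1185] 0.0064
R up-right [ 0.5793 -0.1098  0.1174] 0.0031
rack NL [0.5647 0.1836 0.0819] 0.0007
rack NR [ 0.5394 -0.1402  0.0805] 0.0004
```

```bash
cat >> h.py <<'E'
from scipy.spatial.transform import Rotation as R
def st(): 
    s=env.get_state(); q=s['orientation']; return s,R.from_quat([q[1],q[2],q[3],q[0]]).as_matrix()
def rel(target,ang=None):
    s,M=st(); d=M.T@(np.array(target)-s['tcp_pos'])*100; a=np.degrees(np.arctan2(M[1,0],M[0,0]))
    y=None if ang is None else round((a-ang+180)%360-180,1)
    print('shift cm',d.round(2),'yaw',y,'| cur ang',a.round(1),'t',round(s['clock'],2))
def show():
    s,M=st(); print('t',s['clock'],'tcp',s['tcp_pos'].round(4),'ang',np.degrees(np.arctan2(M[1,0],M[0,0])).round(2),'z',M[:,2].round(3),'F',s['wrist_force'].round(1),'T',s['ft_torque'].round(2),'gap',round(s['finger_gap'],4),'q',s['joint_pos'].round(2))
E
python3 -c "
from h import *
rel([.4895,-.348,.2],65.5)"
```

```text
shift cm [ -8.5  -34.79   0.35] yaw -136.3 | cur ang -70.8 t 0.1
```

Emit:
apply_moves([
  [[-8.5,-34.8,0.3],-105,1],
  [[-8.5,-34.8,0.3],-105,1],
  [[-8.5,-34.8,0.3],-105,1],
  [[-8.5,-34.8,0.3],-105,1],
  [[-8.5,-34.8,0.3],-105,1],
  [[-8.5,-34.8,0.3],-105,1],
  [[-8.5,-34.8,0.3],-105,1],
  [[-8.5,-34.8,0.3],-105,1],
  [[-8.5,-34.8,0.3],-105,1],
  [[-8.5,-34.8,0.3],-105,1],
])

```text
clock: 1.35
tcp_pos: [0.4895, -0.3481, 0.2005]
orientation: [-0.0, 0.955, 0.296, -0.0]
wrist_force: [-0.5, -0.1, -0.2]
finger_gap: 0.0851
```

```bash
python3 -c "
from h import *
show();rel([.4895,-.348,.078],65.5)"
```

```text
t 1.35 tcp [ 0.4895 -0.3481  0.2005] ang 34.49 z [-0.001  0.001 -1.   ] F [-0.5 -0.1 -0.2] T [-0.   -0.02 -0.03] gap 0.0851 q [-0.75  0.37  0.11  1.32 -0.    0.22]
shift cm [1.000e-02 0.000e+00 1.225e+01] yaw -31.0 | cur ang 34.5 t 1.35
```

Emit:
apply_moves([
  [[0,0,3],-10.3,1],
  [[0,0,6],-20.6,1],
  [[0,0,9],-31,1],
  [[0,0,12.2],-31,1],
  [[0,0,12.2],-31,1],
  [[0,0,12.2],-31,0.2],
  [[0,0,12.2],-31,0.1],
  [[0,0,12.2],-31,0],
  [[0,0,12.2],-31,0],
  [[0,0,12.2],-31,0],
], squeeze=30)

```text
clock: 2.6
tcp_pos: [0.4904, -0.3489, 0.0803]
orientation: [0.001, 0.843, 0.539, 0.0]
wrist_force: [0.3, 0.2, 6.3]
finger_gap: 0.0273
```

```bash
python3 -c "
from h import *
show();snap('side','s1')"
```

```text
t 2.6 tcp [ 0.4904 -0.3489  0.0803] ang 65.19 z [ 0.002 -0.001 -1.   ] F [0.3 0.2 6.3] T [ 0.21  0.03 -0.06] gap 0.0273 q [-0.75  0.42 -0.1   1.04  0.   -0.32]
```

View pics/s1.png

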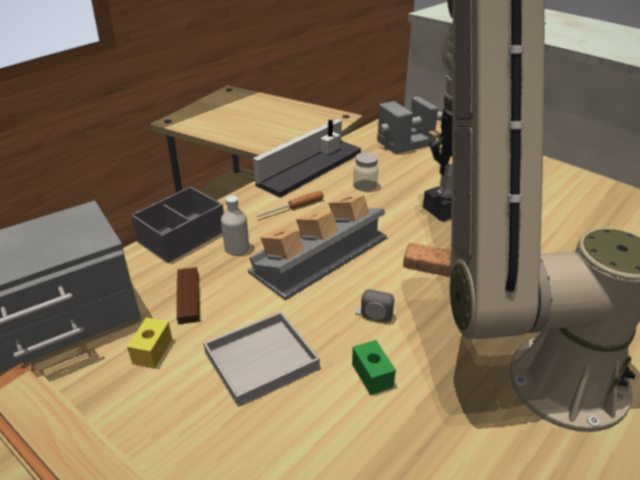

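Emit:
apply_moves([
  [[0,0,-1.2],0,0],
  [[0,0,-2.25],0,0],
  [[0,0,-2.25],0,0],
  [[0,0.7,-2.25],0,0],
  [[0,1.5,-2.25],0,0],
  [[0,2.3,-2.25],0,0],
  [[0,3.1,-2.25],0,0],
  [[0,3.8,-2.25],0,0],
  [[0,3.8,-2.25],0,0],
  [[0,3.8,-2.25],0,0],
])

```text
clock: 3.9
tcp_pos: [0.5247, -0.3647, 0.1017]
orientation: [0.001, 0.843, 0.539, 0.0]
wrist_force: [-1.6, 1.5, -2.8]
finger_gap: 0.0275
```

```bash
python3 -c "
from h import *
show();c=snap('side','s2');cv2.imwrite('pics/s2z.png',up(c['pixels'][:,:,::-1],400,100,130,130,5))
c=snap('top','t2');cv2.imwrite('pics/t2z.png',up(c['pixels'][:,:,::-1],430,200,130,100,5))"
```

```text
t 3.9 tcp [ 0.5247 -0.3647  0.1017] ang 65.19 z [ 0.001 -0.001 -1.   ] F [-1.6  1.5 -2.8] T [0.24 0.32 0.02] gap 0.0275 q [-0.73  0.48  0.04  1.13  0.   -0.3 ]
```

View pics/s2z.png

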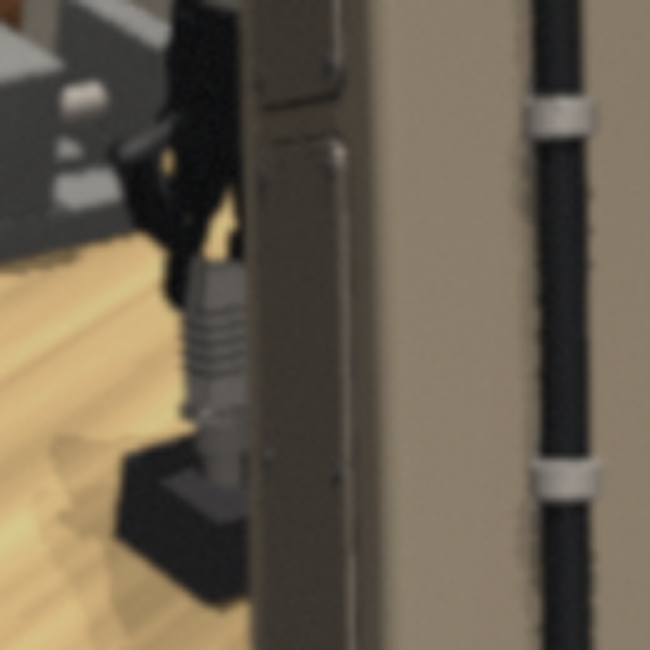

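View pics/t2z.png

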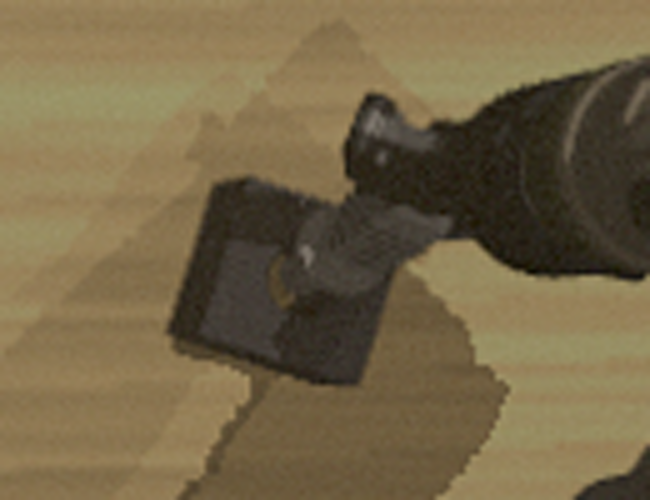

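```bash
python3 -c "
from h import *
rel([.6839,.1167,.235],85.3)"
```

```text
shift cm [ 50.38  -5.74 -13.32] yaw -20.1 | cur ang 65.2 t 4.0
```

Emit:
apply_moves([
  [[0,1.1,-2.4],0,0],
  [[0,2.2,-4.8],0,0],
  [[3,3,-10],0,0],
  [[10,2,-13.3],-4,0],
  [[50.4,-5.7,-13.3],-20.1,0],
  [[50.4,-5.7,-13.3],-20.1,0],
  [[50.4,-5.7,-13.3],-20.1,0],
  [[50.4,-5.7,-13.3],-20.1,0],
  [[50.4,-5.7,-13.3],-20.1,0],
  [[50.4,-5.7,-13.3],-20.1,0],
])

```text
clock: 5.25
tcp_pos: [0.6731, 0.0701, 0.235]
orientation: [0.001, 0.736, 0.677, 0.001]
wrist_force: [1.1, -1.7, -2.4]
finger_gap: 0.0275
```

```bash
python3 -c "
from h import *
rel([.6839,.1167,.191],85.3)"
```

```text
shift cm [4.73 0.67 4.4 ] yaw -0.0 | cur ang 85.3 t 5.25
```

Emit:
apply_moves([
  [[4.7,0.7,1],0,0],
  [[4.7,0.7,4.4],0,0],
  [[4.7,0.7,4.4],0,0],
  [[4.7,0.7,4.4],0,0],
  [[4.7,0.7,4.4],0,0],
  [[4.7,0.7,4.4],0,0],
  [[4.7,0.7,4.4],0,0],
  [[4.7,0.7,4.4],0,0],
  [[4.7,0.7,4.4],0,0],
  [[4.7,0.7,4.4],0,0],
])

```text
clock: 6.5
tcp_pos: [0.6825, 0.1144, 0.1897]
orientation: [-0.0, 0.736, 0.677, -0.0]
wrist_force: [1.3, -0.1, -2.3]
finger_gap: 0.0274
```

```bash
python3 -c "
from h import *
show();c=snap('side','s3');cv2.imwrite('pics/s3z.png',up(c['pixels'][:,:,::-1],220,130,130,120,5))
c=snap('top','t3');cv2.imwrite('pics/t3z.png',up(c['pixels'][:,:,::-1],250,120,150,120,5))"
```

```text
t 6.5 tcp [0.6825 0.1144 0.1897] ang 85.28 z [-0. -0. -1.] F [ 1.3 -0.1 -2.3] T [-0.01 -0.05  0.02] gap 0.0274 q [ 0.05  0.56  0.39  1.4  -0.    0.13]
```

View pics/s3z.png

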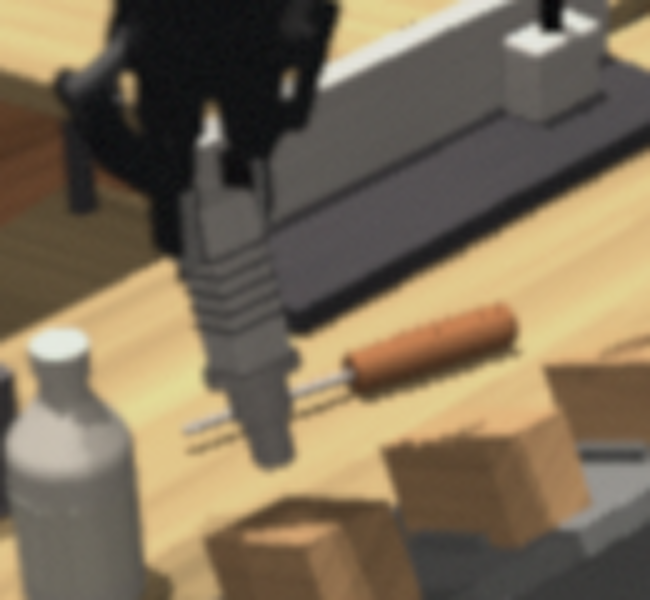

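View pics/t3z.png

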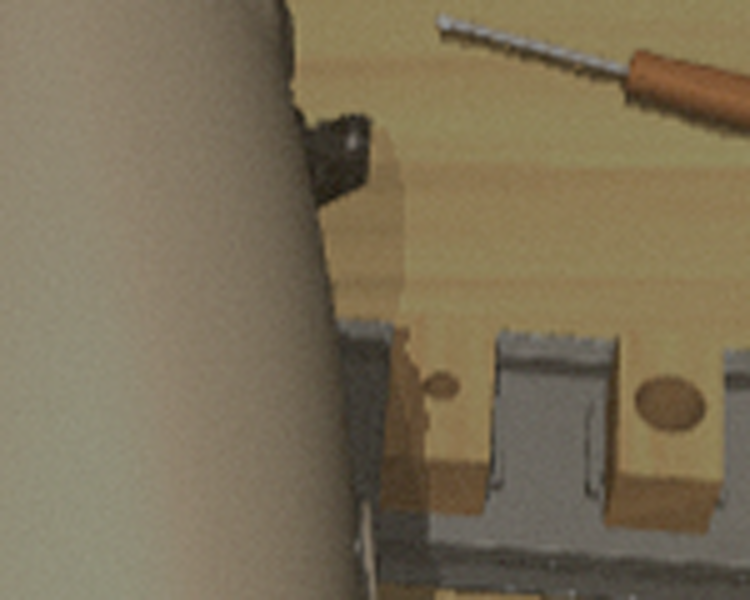

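Run:
```python
from h import *
c=load('s3')
tcp=np.array([.6825,.1144,.1897]); a=np.radians(-4.7); rx=np.array([np.cos(a),np.sin(a),0]);Z=np.array([0,0,1.])
for t in (20,23,25,27,30):
  for p in (.0,.003):
    n=np.sin(np.radians(t))*rx+np.cos(np.radians(t))*Z
    tip=tcp+Z*(.019+p)-(.0893+p)*n
    pp=proj(c,[tip,tip+.022*n,tip+.045*n,tip+.12*n]); z=((pp-[220,130]+.5)*5-.5)
    print(t,p,z.round(0).tolist(), 'dir',np.degrees(np.arctan2(*(z[2]-z[0]))).round(1))
u=up(c['pixels'][:,:,::-1],258,175,40,60,10);cv2.imwrite('pics/s3zz.png',u)
```

```text
20 0.0 [[267.0, 456.0], [253.0, 409.0], [239.0, 360.0], [192.0, 195.0]] dir -164.0
20 0.003 [[268.0, 456.0], [255.0, 410.0], [241.0, 360.0], [194.0, 195.0]] dir -164.0
23 0.0 [[273.0, 456.0], [258.0, 409.0], [242.0, 360.0], [190.0, 195.0]] dir -162.4
23 0.003 [[275.0, 457.0], [260.0, 410.0], [244.0, 360.0], [192.0, 195.0]] dir -162.4
25 0.0 [[277.0, 457.0], [261.0, 410.0], [244.0, 360.0], [189.0, 195.0]] dir -161.3
25 0.003 [[279.0, 457.0], [263.0, 410.0], [246.0, 360.0], [191.0, 195.0]] dir -161.4
27 0.0 [[281.0, 457.0], [264.0, 409.0], [246.0, 360.0], [187.0, 195.0]] dir -160.3
27 0.003 [[283.0, 457.0], [266.0, 410.0], [248.0, 360.0], [189.0, 195.0]] dir -160.3
30 0.0 [[287.0, 456.0], [269.0, 409.0], [249.0, 359.0], [186.0, 195.0]] dir -158.7
30 0.003 [[289.0, 457.0], [271.0, 410.0], [251.0, 360.0], [188.0, 196.0]] dir -158.7
```

View pics/s3zz.png

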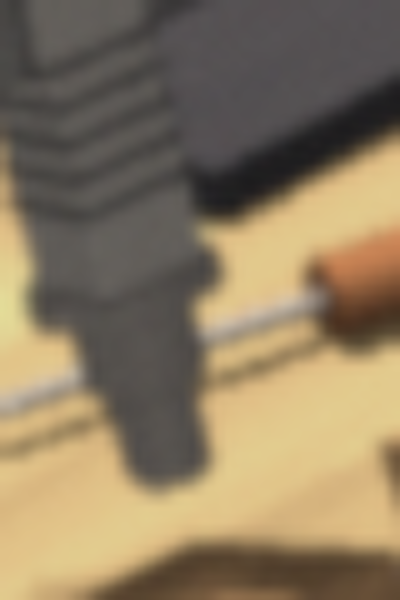

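Run:
```python
from h import *
c=load('s3'); u=up(c['pixels'],258,175,40,60,10); hsv=cv2.cvtColor(u,cv2.COLOR_RGB2HSV)
for r in range(80,500,12):
    row=u[r].astype(int); ch=row[:,0]-row[:,2]  # R-B
    m=np.where(ch<35)[0]
    if len(m):
        # run containing approx axis
        x0=100+(r-200)*.22
        k=int(x0); 
        if ch[k]>=35: print(r,'x');continue
        l=k
        while l>0 and ch[l]<35:l-=1
        q=k
        while q<399 and ch[q]<35:q+=1
        print(r,l,q,(l+q)/2)
```

```text
80 0 399 199.5
92 0 399 199.5
104 0 399 199.5
116 0 399 199.5
128 0 399 199.5
140 0 376 188.0
152 6 354 180.0
164 8 332 170.0
176 12 306 159.0
188 14 287 150.5
200 15 266 140.5
212 21 244 132.5
224 25 200 112.5
236 28 198 113.0
248 32 206 119.0
260 35 215 125.0
272 35 217 126.0
284 33 213 123.0
296 30 196 113.0
308 32 191 111.5
320 37 193 115.0
332 69 208 138.5
344 77 210 143.5
356 80 203 141.5
368 76 202 139.0
380 64 200 132.0
392 94 197 145.5
404 105 195 150.0
416 110 197 153.5
428 117 201 159.0
440 122 203 162.5
452 125 205 165.0
464 129 204 166.5
476 137 192 164.5
```

Run:
```python
from h import *
c=load('s3'); u=up(c['pixels'][:,:,::-1],250,150,44,75,8).astype(float)
u=np.clip((u-40)*2.2,0,255).astype(np.uint8)
for i in range(0,600,50): cv2.putText(u,str(i),(0,i+4),0,.35,(0,0,255))
for i in range(0,352,50): cv2.putText(u,str(i),(i,8),0,.35,(0,0,255))
cv2.imwrite('pics/s3c.png',u)
```

```text
(no output)
```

View pics/s3c.png

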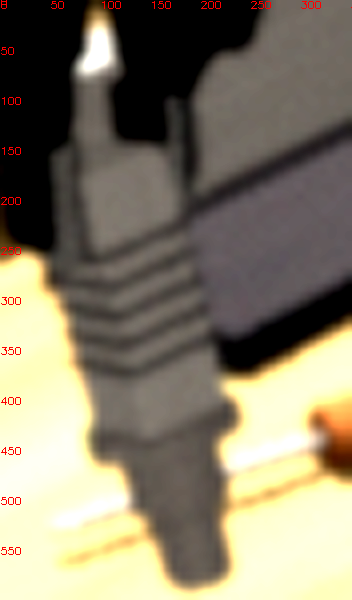

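Run:
```python
from h import *
c=load('s3')
tcp=np.array([.6825,.1144,.1897]); a=np.radians(-4.7); rx=np.array([np.cos(a),np.sin(a),0]);ry=np.array([-np.sin(a),np.cos(a),0]);Z=np.array([0,0,1.])
for t in (0,5,10,15,20,25):
  for w in (-10,0,10):
    n=np.tan(np.radians(t))*rx+Z+np.tan(np.radians(w))*ry; n/=np.linalg.norm(n)
    tip=tcp+Z*(.021)-(.0913)*n
    pp=proj(c,[tip,tip+.042*n,tip+.08*n]); z=((pp-[250,150]+.5)*8-.5)
    print(t,w,z.round(0).tolist(), 'dir',np.degrees(np.arctan2(*(z[2]-z[0]))).round(1)+180)
```

```text
0 -10 [[73.0, 558.0], [84.0, 421.0], [95.0, 293.0]] dir 355.1
0 0 [[118.0, 541.0], [109.0, 412.0], [101.0, 291.0]] dir 3.8000000000000114
0 10 [[162.0, 515.0], [134.0, 398.0], [107.0, 288.0]] dir 13.599999999999994
5 -10 [[91.0, 569.0], [94.0, 427.0], [98.0, 294.0]] dir 358.5
5 0 [[136.0, 551.0], [119.0, 418.0], [103.0, 292.0]] dir 7.199999999999989
5 10 [[179.0, 525.0], [143.0, 404.0], [109.0, 289.0]] dir 16.599999999999994
10 -10 [[109.0, 577.0], [104.0, 431.0], [100.0, 295.0]] dir 1.8000000000000114
10 0 [[154.0, 560.0], [129.0, 422.0], [106.0, 293.0]] dir 10.199999999999989
10 10 [[197.0, 534.0], [153.0, 408.0], [111.0, 290.0]] dir 19.400000000000006
15 -10 [[127.0, 583.0], [114.0, 434.0], [102.0, 296.0]] dir 4.900000000000006
15 0 [[171.0, 566.0], [138.0, 425.0], [108.0, 294.0]] dir 13.199999999999989
15 10 [[213.0, 540.0], [162.0, 411.0], [113.0, 291.0]] dir 21.900000000000006
20 -10 [[145.0, 587.0], [124.0, 435.0], [104.0, 296.0]] dir 7.900000000000006
20 0 [[189.0, 570.0], [148.0, 427.0], [110.0, 294.0]] dir 15.900000000000006
20 10 [[229.0, 545.0], [170.0, 413.0], [115.0, 291.0]] dir 24.30000000000001
25 -10 [[163.0, 588.0], [134.0, 436.0], [107.0, 296.0]] dir 10.900000000000006
25 0 [[206.0, 571.0], [157.0, 427.0], [112.0, 294.0]] dir 18.599999999999994
25 10 [[245.0, 547.0], [178.0, 414.0], [117.0, 292.0]] dir 26.5
```

```bash
python3 - <<'E'
from h import *
cs=load('s2');ct=load('t2')
a=np.radians(-24.8); rx=np.array([np.cos(a),np.sin(a),0]);Z=np.array([0,0,1.])
tcp=np.array([.5247,-.3647,.1017]); hole=np.array([.490,-.3482,.052])
for t in (5,10,15,20,25):
    tt=np.radians(t);n=np.sin(tt)*rx+np.cos(tt)*Z
    out=[]
    # no-slip: tip from tcp ; and slip: contact at E
    tip1=tcp+Z*.021-.0913*n
    out.append(tip1)
    # contact: axis passes so that E dist 10: choose tip z same as tip1
    v=np.cos(tt)*rx-np.sin(tt)*Z; E=hole+.017*rx
    d=((E-tip1)@v-.010); tip2=tip1+d*rx/np.cos(tt)
    for tip in(tip1,tip2):
        P=[tip,tip+.042*n,tip+.08*n,tip+.122*n]
        print(t,'S',((proj(cs,P)-[400,100]+.5)*5-.5).round(0).tolist()[1:],'T',((proj(ct,P)-[430,200]+.5)*5-.5).round(0).tolist()[1:], 'slip',round((d/np.cos(tt))*1000,1))
E
python3 - <<'E'
import sys; sys.path.insert(0,'.')
import os; os.chdir('.')
from h import *
a=up(load('s2')['pixels'][:,:,::-1],420,130,40,90,7).astype(float); b=up(load('t2')['pixels'][:,:,::-1],455,205,70,80,7).astype(float)
for n,u in(('a',a),('b',b)):
    u=np.clip((u-25)*2.5,0,255).astype(np.uint8)
    for i in range(0,u.shape[0],50): cv2.putText(u,str(i),(0,i+4),0,.35,(0,0,255))
    for i in range(0,u.shape[1],50): cv2.putText(u,str(i),(i,8),0,.35,(0,0,255))
    cv2.imwrite(f'pics/c2{n}.png',u)
E
```

```text
5 S [[198.0, 402.0], [203.0, 336.0], [209.0, 261.0]] T [[352.0, 215.0], [388.0, 204.0], [431.0, 190.0]] slip -25.3
5 S [[224.0, 424.0], [230.0, 357.0], [236.0, 282.0]] T [[330.0, 264.0], [366.0, 255.0], [408.0, 244.0]] slip -25.3
10 S [[202.0, 404.0], [204.0, 336.0], [206.0, 259.0]] T [[348.0, 223.0], [387.0, 206.0], [433.0, 185.0]] slip -19.1
10 S [[222.0, 421.0], [224.0, 353.0], [226.0, 275.0]] T [[332.0, 261.0], [370.0, 244.0], [416.0, 225.0]] slip -19.1
15 S [[207.0, 407.0], [205.0, 337.0], [203.0, 258.0]] T [[346.0, 232.0], [386.0, 208.0], [435.0, 179.0]] slip -12.8
15 S [[220.0, 418.0], [219.0, 348.0], [217.0, 269.0]] T [[335.0, 257.0], [375.0, 234.0], [423.0, 206.0]] slip -12.8
20 S [[211.0, 408.0], [206.0, 337.0], [200.0, 257.0]] T [[343.0, 239.0], [386.0, 210.0], [436.0, 174.0]] slip -6.3
20 S [[218.0, 414.0], [213.0, 342.0], [207.0, 262.0]] T [[338.0, 252.0], [380.0, 222.0], [431.0, 188.0]] slip -6.3
25 S [[216.0, 409.0], [207.0, 337.0], [197.0, 257.0]] T [[341.0, 247.0], [385.0, 211.0], [438.0, 169.0]] slip 0.5
25 S [[215.0, 408.0], [206.0, 337.0], [196.0, 257.0]] T [[342.0, 246.0], [386.0, 210.0], [438.0, 168.0]] slip 0.5
```

View pics/c2a.png

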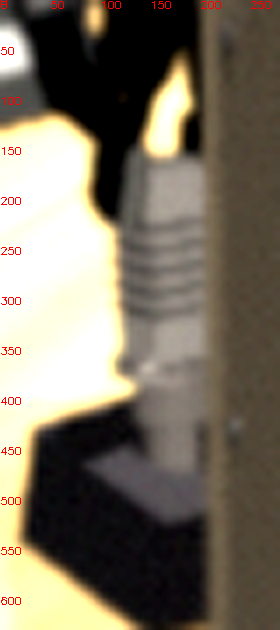

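View pics/c2b.png

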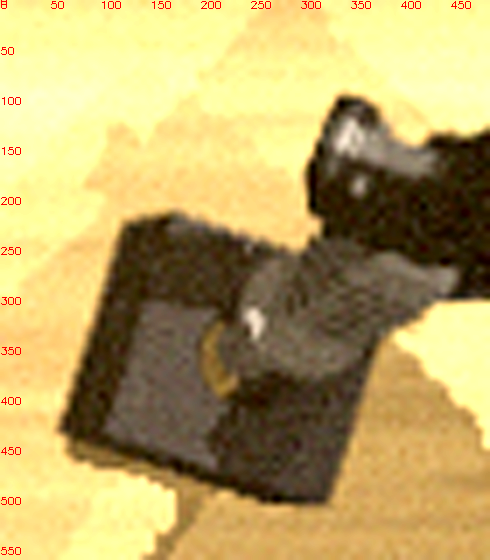

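Run:
```python
from h import *
c=load('s3'); a=np.radians(-4.7)
for yawoff in(0,-5,5,-10):
 for t,w in ((10,0),(15,0),(20,0),(25,0),(15,-5),(20,-5),(25,-8),(25,-4)):
    a=np.radians(-4.7+yawoff)
    M=R.from_euler('z',a).as_matrix()@R.from_euler('x',-w,degrees=True).as_matrix()@R.from_euler('y',t,degrees=True).as_matrix()
    n=M[:,2];m=M[:,0];r=M[:,1]
    C=np.array([.66,.118,.19])-.0*n
    def dr(v):
        p=proj(c,[C-.014*v,C+.014*v]);d=p[1]-p[0];return d
    d1=-dr(m);d2=-dr(r);d3=dr(n)
    print(yawoff,t,w,'m slope',np.degrees(np.arctan2(d1[1],d1[0])).round(1),'r slope',np.degrees(np.arctan2(d2[1],d2[0])).round(1),'n',np.degrees(np.arctan2(-d3[0],-d3[1])).round(1), 'widths',(8*d1[0]).round(0),(8*d2[0]).round(0))
```

```text
0 10 0 m slope 19.8 r slope -24.7 n 10.0 widths 65.0 82.0
0 15 0 m slope 13.3 r slope -24.7 n 13.0 widths 63.0 82.0
0 20 0 m slope 6.0 r slope -24.7 n 15.8 widths 61.0 82.0
0 25 0 m slope -2.2 r slope -24.7 n 18.6 widths 58.0 82.0
0 15 -5 m slope 12.3 r slope -19.9 n 8.8 widths 65.0 82.0
0 20 -5 m slope 4.8 r slope -19.9 n 11.8 widths 63.0 82.0
0 25 -8 m slope -3.7 r slope -16.8 n 12.5 widths 63.0 82.0
0 25 -4 m slope -3.1 r slope -20.9 n 15.5 widths 61.0 82.0
-5 10 0 m slope 24.7 r slope -21.3 n 9.2 widths 58.0 87.0
-5 15 0 m slope 17.8 r slope -21.3 n 11.8 widths 56.0 87.0
-5 20 0 m slope 9.8 r slope -21.3 n 14.3 widths 54.0 87.0
-5 25 0 m slope 0.6 r slope -21.3 n 16.7 widths 52.0 87.0
-5 15 -5 m slope 16.6 r slope -16.6 n 7.5 widths 58.0 88.0
-5 20 -5 m slope 8.4 r slope -16.6 n 10.1 widths 57.0 88.0
-5 25 -8 m slope -1.1 r slope -13.7 n 10.4 widths 57.0 87.0
-5 25 -4 m slope -0.4 r slope -17.6 n 13.5 widths 54.0 88.0
5 10 0 m slope 15.6 r slope -28.5 n 10.8 widths 72.0 76.0
5 15 0 m slope 9.4 r slope -28.5 n 14.1 widths 70.0 76.0
5 20 0 m slope 2.6 r slope -28.5 n 17.3 widths 67.0 76.0
5 25 0 m slope -4.8 r slope -28.5 n 20.3 widths 65.0 76.0
5 15 -5 m slope 8.6 r slope -23.5 n 10.2 widths 72.0 76.0
5 20 -5 m slope 1.7 r slope -23.5 n 13.5 widths 70.0 76.0
5 25 -8 m slope -6.1 r slope -20.3 n 14.6 widths 69.0 76.0
5 25 -4 m slope -5.6 r slope -24.5 n 17.4 widths 67.0 76.0
-10 10 0 m slope 30.4 r slope -18.2 n 8.4 widths 50.0 92.0
-10 15 0 m slope 23.1 r slope -18.2 n 10.6 widths 48.0 92.0
-10 20 0 m slope 14.4 r slope -18.2 n 12.7 widths 47.0 92.0
-10 25 0 m slope 4.0 r slope -18.2 n 14.8 widths 44.0 92.0
-10 15 -5 m slope 21.7 r slope -13.6 n 6.1 widths 51.0 92.0
-10 20 -5 m slope 12.7 r slope -13.6 n 8.4 widths 49.0 92.0
-10 25 -8 m slope 2.0 r slope -10.7 n 8.2 widths 50.0 92.0
-10 25 -4 m slope 2.8 r slope -14.5 n 11.5 widths 47.0 92.0
```

Run:
```python
from h import *
t=load('top0');s=load('side0')
u=up(t['pixels'],160,220,95,90,6);hsv=cv2.cvtColor(u,cv2.COLOR_RGB2HSV);cv2.imwrite('pics/tray.png',u[:,:,::-1])
m=((hsv[...,1]<45)&(hsv[...,2]>95)).astype(np.uint8)*255
cs,_=cv2.findContours(m,cv2.RETR_EXTERNAL,cv2.CHAIN_APPROX_NONE);c=max(cs,key=cv2.contourArea)
q=back(quad(c),160,220); print(q.round(1))
for z in(.005,.028):
    P=np.array([onz(t,p,z) for p in q]);print(z,P.mean(0),np.linalg.norm(P-np.roll(P,1,0),axis=1),[np.degrees(np.arctan2(*(P[i]-P[i-1])[1::-1])).round(1) for i in range(4)])
for n,p in(('glue',(290,128)),('jar',(475,153))): print(n,onz(t,p,.14 if n=='glue' else .09))
```

```text
[[163.7 284.9]
 [181.9 225.9]
 [247.5 246.1]
 [229.4 305.1]]
0.005 [0.46925086 0.34404884 0.005     ] [0.17275893 0.15383335 0.17394553 0.15271853] [np.float64(73.3), np.float64(-16.3), np.float64(-107.1), np.float64(163.3)]
0.028 [0.46916882 0.33773622 0.028     ] [0.16910168 0.15057675 0.17026315 0.14948552] [np.float64(73.3), np.float64(-16.3), np.float64(-107.1), np.float64(163.3)]
glue [0.7736056 0.1231269 0.14     ]
jar [ 0.7292553  -0.30422689  0.09      ]
```

View pics/tray.png

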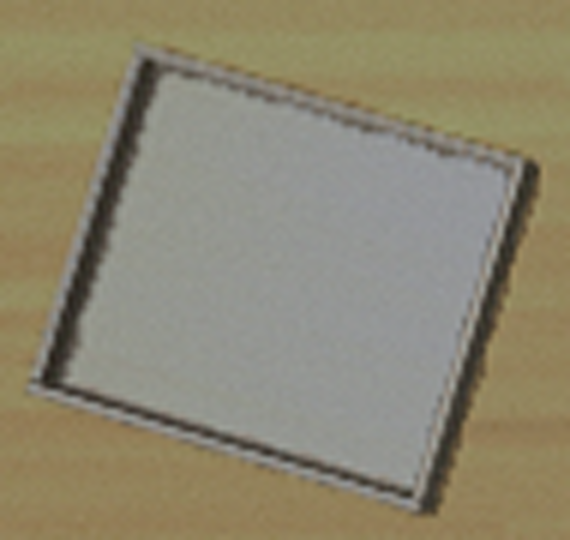

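Run:
```python
from h import *
rel([.543,.316,.090],73.6); rel([.543,.316,.22],73.6)
```

```text
shift cm [ 18.95 -15.56   9.97] yaw 11.7 | cur ang 85.3 t 6.6
shift cm [ 18.95 -15.56  -3.03] yaw 11.7 | cur ang 85.3 t 6.6
```

Emit:
apply_moves([
  [[0,0,-3],0,0],
  [[6,-5,-3],4,0],
  [[12,-10,-3],8,0],
  [[19,-15.6,-2],11.7,0],
  [[19,-15.6,2],11.7,0],
  [[19,-15.6,7],11.7,0],
  [[19,-15.6,10],11.7,0],
  [[19,-15.6,10],11.7,0],
  [[19,-15.6,10],11.7,0],
  [[19,-15.6,10],11.7,0],
])

```text
clock: 7.85
tcp_pos: [0.5445, 0.3169, 0.0921]
orientation: [0.001, 0.801, 0.599, 0.002]
wrist_force: [0.8, 0.3, -1.3]
finger_gap: 0.0276
```

```bash
python3 -c "
from h import *
show();c=snap('side','s4');cv2.imwrite('pics/s4z.png',up(c['pixels'][:,:,::-1],200,260,130,120,5));cv2.imwrite('pics/s4.png',c['pixels'][:,:,::-1])"
```

```text
t 7.85 tcp [0.5445 0.3169 0.0921] ang 73.55 z [ 0.004  0.001 -1.   ] F [ 0.8  0.3 -1.3] T [-0.01 -0.04  0.03] gap 0.0276 q [ 0.4   0.47 -0.01  1.1  -0.    0.69]
```

View pics/s4.png

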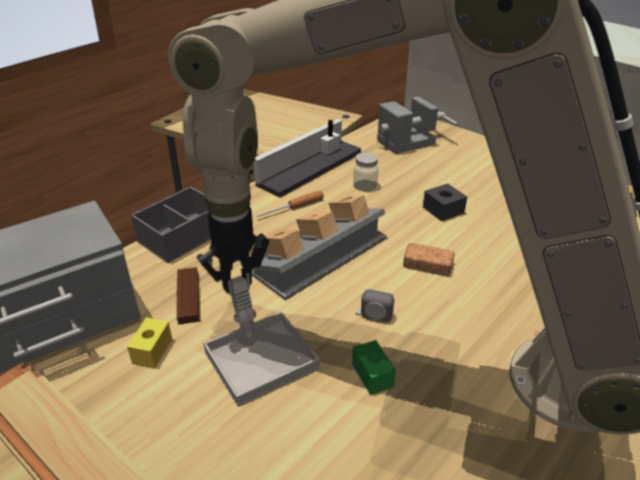

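```bash
cat >> h.py <<'E'
def zc(tag,x,y,w,h,k=10,out=None,lo=20,g=1.8):
    u=up(load(tag)['pixels'][:,:,::-1],x,y,w,h,k).astype(float);u=np.clip((u-lo)*g,0,255).astype(np.uint8)
    for i in range(0,u.shape[0],50): cv2.putText(u,str(i),(0,i+4),0,.35,(0,0,255))
    for i in range(0,u.shape[1],50): cv2.putText(u,str(i),(i,8),0,.35,(0,0,255))
    cv2.imwrite(f'pics/{out or tag+"c"}.png',u)
E
python3 -c "
from h import *
zc('s4',205,250,70,105,6)"
```

```text
(no output)
```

View pics/s4c.png

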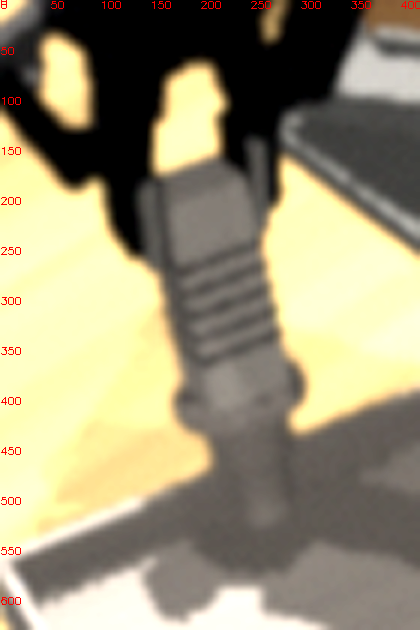

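```bash
cat >> h.py <<'E'
def pred(tag,tcp,ang,ts,org,k,slip=0,p=.002,L=.0893):
    c=load(tag);a=np.radians(ang-90);tcp=np.array(tcp)
    for t in ts:
        M=R.from_euler('z',a).as_matrix()@R.from_euler('y',t,degrees=True).as_matrix();n=M[:,2];m=M[:,0];r=M[:,1]
        rx=np.array([np.cos(a),np.sin(a),0])
        tip=tcp+[0,0,.019+p]-(L+p)*n+slip*rx
        P=[tip,tip+.042*n,tip+.048*n-.014*m+.014*r,tip+.048*n+.014*m+.014*r,tip+.048*n-.014*m-.014*r,tip+.122*n-.014*m+.014*r,tip+.122*n+.014*m+.014*r,tip+.122*n-.014*m-.014*r]
        z=(proj(c,P)-org+.5)*k-.5
        d=z[5]-z[2]; e=z[4]-z[2]; f=z[2]-z[3]
        print(t,'axis',np.degrees(np.arctan2(-d[0],-d[1])).round(1),'r',np.degrees(np.arctan2(e[1],e[0])).round(1),'m',np.degrees(np.arctan2(f[1],f[0])).round(1),'tip',z[0].round(),'col',z[1].round(),'hb ridge/L/R',z[2].round(),z[3].round(),z[4].round(),'ht',z[5].round(),z[6].round(),z[7].round())
E
python3 -c "
from h import *
pred('s4',[.5445,.3169,.0921],73.55,[0,5,10,13,15,20,25],[205,250],6)"
```

```text
0 axis 7.0 r -21.7 m 54.4 tip [220. 460.] col [209. 367.] hb ridge/L/R [186. 395.] [149. 343.] [266. 363.] ht [164. 217.] [126. 166.] [247. 186.]
5 axis 9.2 r -21.7 m 51.8 tip [230. 474.] col [214. 374.] hb ridge/L/R [191. 398.] [154. 353.] [270. 367.] ht [160. 209.] [123. 165.] [243. 178.]
10 axis 11.1 r -21.7 m 48.6 tip [240. 487.] col [220. 381.] hb ridge/L/R [195. 401.] [160. 361.] [275. 369.] ht [156. 202.] [120. 165.] [239. 171.]
13 axis 12.1 r -21.7 m 46.4 tip [246. 493.] col [223. 384.] hb ridge/L/R [197. 402.] [163. 366.] [278. 370.] ht [153. 197.] [119. 165.] [237. 167.]
15 axis 12.8 r -21.7 m 44.7 tip [250. 498.] col [225. 386.] hb ridge/L/R [199. 403.] [165. 369.] [279. 371.] ht [152. 195.] [118. 165.] [235. 164.]
20 axis 14.4 r -21.8 m 39.7 tip [260. 507.] col [231. 391.] hb ridge/L/R [203. 404.] [170. 377.] [283. 372.] ht [148. 189.] [116. 166.] [231. 158.]
25 axis 15.8 r -21.8 m 33.2 tip [269. 514.] col [236. 395.] hb ridge/L/R [206. 404.] [175. 383.] [287. 371.] ht [144. 183.] [114. 168.] [227. 153.]
```

```bash
python3 -c "
from h import *
zc('s4',225,270,35,40,16,'s4t',30,2.2)
zc('s4',225,300,35,40,16,'s4b',30,2.2)
a=cv2.imread('pics/s4t.png');b=cv2.imread('pics/s4b.png');print(a.shape)"
```

```text
(640, 560, 3)
```

View pics/s4t.png

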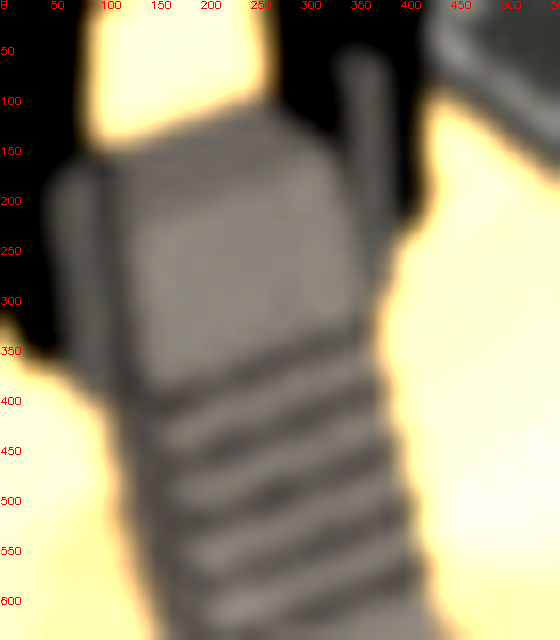

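View pics/s4b.png

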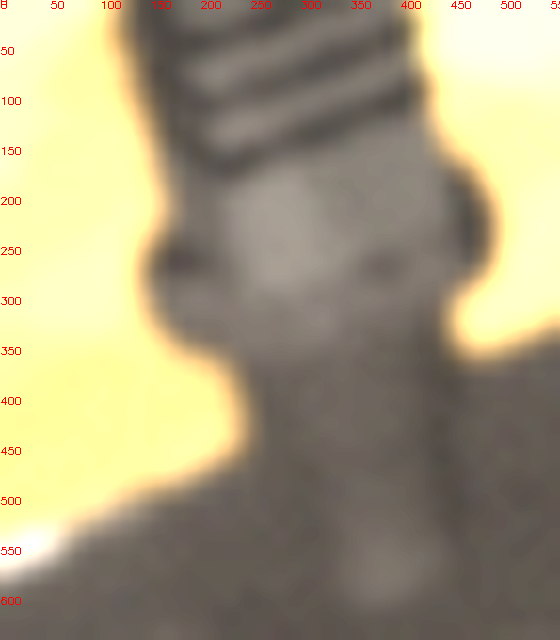

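```bash
cat >> h.py <<'E'
def pnp(tag,pts,tcp,ang):
    """pts: list of ((m,r,s) mm, (u,v))"""
    c=load(tag);a=np.radians(ang-90)
    O=np.array([p[0] for p in pts],float)/1000;U=np.array([p[1] for p in pts],float)
    T=np.linalg.inv(np.array(c['world_from_camera']))
    M0=R.from_euler('z',a).as_matrix()@R.from_euler('y',15,degrees=True).as_matrix()
    tip=np.array(tcp)+[0,0,.02]-.091*M0[:,2]
    rv=R.from_matrix(T[:3,:3]@M0).as_rotvec();tv=T[:3,:3]@tip+T[:3,3]
    ok,rv,tv=cv2.solvePnP(O,U,K(c),np.array(c['dist'],float),rv.reshape(3,1).copy(),tv.reshape(3,1).copy(),True,cv2.SOLVEPNP_ITERATIVE)
    M=T[:3,:3].T@R.from_rotvec(rv[:,0]).as_matrix();tip=T[:3,:3].T@(tv[:,0]-T[:3,3])
    e=cv2.projectPoints(O,rv,tv,K(c),np.array(c['dist'],float))[0][:,0]-U
    B=R.from_euler('z',a).as_matrix().T@M
    n=B[:,2]; print('tip',tip.round(4),'tilt x',np.degrees(np.arctan2(n[0],n[2])).round(1),'tilt y',np.degrees(np.arctan2(n[1],n[2])).round(1),'yaw',np.degrees(np.arctan2(B[1,0],B[0,0])).round(1),'rel tool frame tip-tcp mm',(R.from_euler('z',a).as_matrix().T@(tip-tcp)*1000).round(1));print('res',e.round(2).tolist())
E
python3 - <<'E'
from h import *
a=lambda u,v:back((u,v),225,270,16); b=lambda u,v:back((u,v),225,300,16)
pts=[((-14,14,122),a(130,220)),((-14,-14,122),a(335,160)),((14,14,122),a(105,150)),((14,-14,122),a(255,105)),((0,0,0),b(385,580)),((0,0,45),b(318,250))]
pnp('s4',pts,[.5445,.3169,.0921],73.55)
E
```

```text
tip [ 0.555   0.2931 -0.0285] tilt x 23.7 tilt y -4.4 yaw -6.4 rel tool frame tip-tcp mm [  16.8  -19.9 -120.6]
res [[-0.14, -0.42], [0.48, -0.19], [-2.02, 0.86], [1.76, 0.26], [-0.12, -0.47], [0.05, -0.05]]
```

```bash
cat >> h.py <<'E'
from scipy.optimize import least_squares
def fit3(tag,pts,tcp,ang,w=0,verbose=True):
    c=load(tag);a=np.radians(ang-90);O=np.array([p[0] for p in pts],float)/1000;U=np.array([p[1] for p in pts],float)
    A=R.from_euler('z',a).as_matrix()
    def f(x):
        M=A@R.from_euler('x',-w,degrees=True).as_matrix()@R.from_euler('y',x[0],degrees=True).as_matrix()
        tip=np.array(tcp)+A@np.array([x[1],x[3] if len(x)>3 else 0,x[2]])/1000
        return (proj(c,tip+O@M.T)-U).ravel()
    for x0 in ([15,-30,-68],[15,-30,-68,0]):
        r=least_squares(f,x0); print('t,dx,dz(,dy)',r.x.round(1),'rms px',np.sqrt(np.mean(r.fun**2)).round(2),r.fun.reshape(-1,2).round(1).tolist())
E
python3 - <<'E'
from h import *
a=lambda u,v:back((u,v),225,270,16); b=lambda u,v:back((u,v),225,300,16)
pts=[((-14,14,122),a(130,220)),((-14,-14,122),a(335,160)),((0,0,0),b(385,580)),((0,0,45),b(318,250))]
for w in (0,-4):fit3('s4',pts,[.5445,.3169,.0921],73.55,w)
E
```

```text
t,dx,dz(,dy) [ 16.2 -35.8 -64.7] rms px 0.5 [[-0.7, 0.8], [0.4, -0.6], [0.4, -0.3], [-0.1, 0.1]]
t,dx,dz(,dy) [ 16.3 -34.8 -65.8  -0.5] rms px 0.5 [[-0.7, 0.8], [0.4, -0.6], [0.4, -0.4], [-0.1, 0.1]]
t,dx,dz(,dy) [ 20.  -27.1 -76.2] rms px 0.91 [[0.3, -0.6], [1.2, -1.1], [-1.2, 1.1], [-0.8, 0.8]]
t,dx,dz(,dy) [  25.8   26.  -131.6  -23.9] rms px 0.17 [[0.1, 0.0], [-0.1, -0.2], [0.1, -0.2], [-0.2, 0.3]]
```

Emit:
apply_moves([
  [[0,0.3,0.8],0,0],
  [[0,0.8,0.8],0,0],
  [[0,1.2,0.8],0,0],
  [[0,1.5,0.8],0,0],
  [[0,1.8,0.9],0,0],
  [[0,2.0,0.9],0,0],
  [[0,2.3,1.0],0,0],
  [[0,2.5,1.0],0,0],
  [[0,2.5,1.0],0,0],
  [[0,2.5,1.0],0,0],
], squeeze=20)

```text
clock: 9.15
tcp_pos: [0.5668, 0.3094, 0.0798]
orientation: [0.0, 0.801, 0.599, 0.0]
wrist_force: [-1.9, 0.7, -2.6]
finger_gap: 0.0274
```

```bash
python3 -c "
from h import *
show();c=snap('side','s5');show()
zc('s5',215,260,50,70,9)"
```

```text
t 9.15 tcp [0.5668 0.3094 0.0798] ang 73.58 z [ 0. -0. -1.] F [-1.9  0.7 -2.6] T [0.17 0.92 0.03] gap 0.0274 q [ 0.38  0.51  0.03  1.09 -0.    0.66]
t 9.2 tcp [0.5668 0.3094 0.0798] ang 73.58 z [ 0. -0. -1.] F [-2.9  0.5 -1.5] T [0.11 0.88 0.05] gap 0.0275 q [ 0.38  0.51  0.03  1.09 -0.    0.66]
```

View pics/s5c.png

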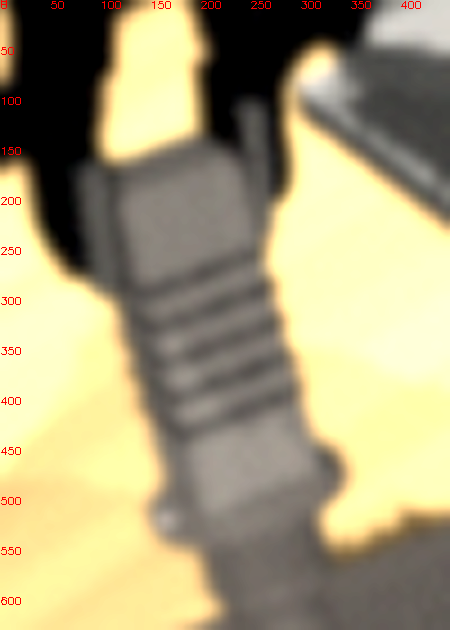

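```bash
python3 -c "
from h import *
zc('s5',215,300,60,60,10,'s5b',20,2.5)"
```

View pics/s5b.png

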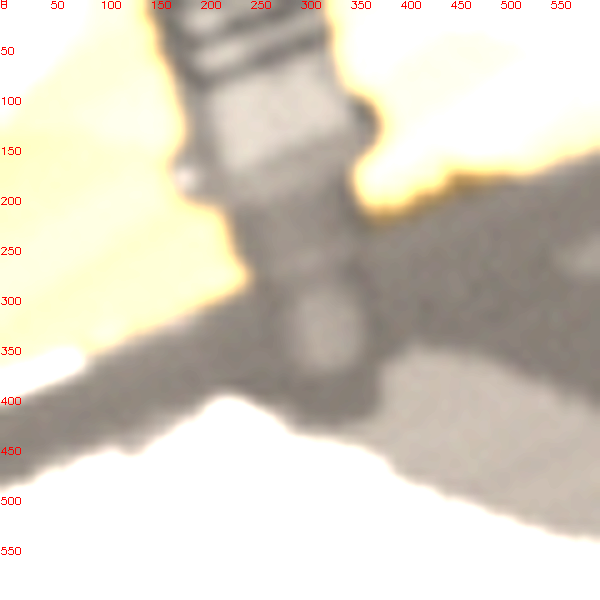

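Run:
```python
from h import *
a=lambda u,v:back((u,v),215,260,9); b=lambda u,v:back((u,v),215,300,10)
print(b(338,385),b(270,150),a(248,495))
pts=[((-14,14,122),a(118,197)),((-14,-14,122),a(237,165)),((0,0,0),b(338,385)),((0,0,45),b(270,152))]
fit3('s5',pts,[.5668,.3094,.0798],73.58)
pred('s5',[.5668,.3094,.0798],73.58,[15,20,25,30],[215,300],10)
```

```text
[248.35 338.05] [241.55 314.55] [242.11111111 314.55555556]
t,dx,dz(,dy) [ 26.  -53.  -62.2] rms px 0.72 [[-0.5, 0.8], [-0.1, -0.7], [-0.0, -1.2], [0.7, 1.0]]
t,dx,dz(,dy) [ 24.6 -64.6 -50.2   5.1] rms px 0.7 [[-0.5, 0.7], [0.2, -0.9], [-0.2, -0.9], [0.5, 1.1]]
15 axis 12.9 r -21.6 m 44.8 tip [275. 300.] col [234. 118.] hb ridge/L/R [190. 145.] [135.  90.] [321.  93.] ht [ 112. -195.] [  57. -244.] [ 247. -245.]
20 axis 14.5 r -21.6 m 39.8 tip [290. 314.] col [242. 125.] hb ridge/L/R [196. 146.] [144. 102.] [327.  94.] ht [ 105. -205.] [  54. -242.] [ 241. -255.]
25 axis 15.9 r -21.6 m 33.2 tip [305. 326.] col [250. 131.] hb ridge/L/R [201. 145.] [152. 113.] [333.  93.] ht [  99. -214.] [  51. -239.] [ 234. -264.]
30 axis 17.3 r -21.6 m 24.3 tip [320. 335.] col [257. 135.] hb ridge/L/R [206. 143.] [160. 122.] [338.  90.] ht [  92. -222.] [  48. -235.] [ 228. -272.]
```

```bash
python3 -c "
from h import *
c=snap('top','t5')"
```

```text
(no output)
```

View pics/t5.png

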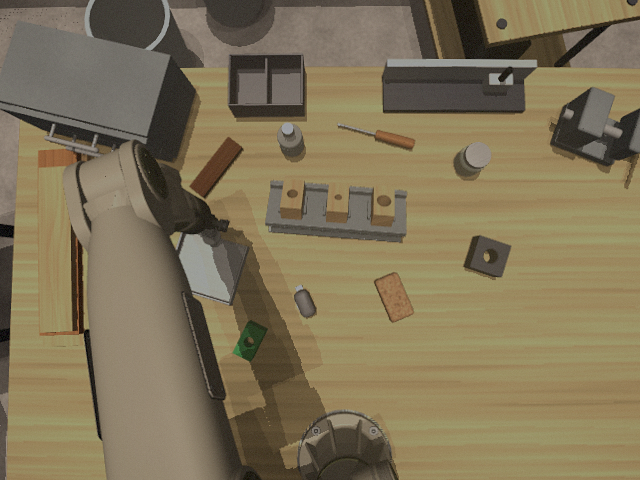

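```bash
python3 -c "
from h import *
zc('t5',175,195,80,80,8,None,20,2)
t=load('t5')
u=up(t['pixels'],478,245,25,25,8);g=cv2.cvtColor(u,cv2.COLOR_RGB2GRAY);print(onz(t,(490.5,256.5),.052))
for z in (15,20,25,28,30):
  pass
pred('t5',[.5668,.3094,.0798],73.58,[15,20,25,30],[175,195],8)
"
```

```text
[ 0.48901152 -0.34809954  0.052     ]
15 axis 30.0 r 16.4 m 111.5 tip [334. 325.] col [311. 281.] hb ridge/L/R [246. 303.] [279. 219.] [336. 330.] ht [196. 217.] [232. 127.] [292. 245.]
20 axis 21.4 r 16.4 m 113.0 tip [325. 348.] col [306. 293.] hb ridge/L/R [241. 313.] [276. 231.] [330. 340.] ht [199. 207.] [237. 120.] [295. 235.]
25 axis 14.8 r 16.4 m 114.7 tip [315. 370.] col [300. 306.] hb ridge/L/R [235. 322.] [271. 244.] [325. 349.] ht [202. 196.] [241. 115.] [298. 225.]
30 axis 9.7 r 16.5 m 116.4 tip [305. 392.] col [295. 317.] hb ridge/L/R [230. 331.] [267. 256.] [320. 357.] ht [205. 186.] [245. 109.] [301. 214.]
```

View pics/t5c.png

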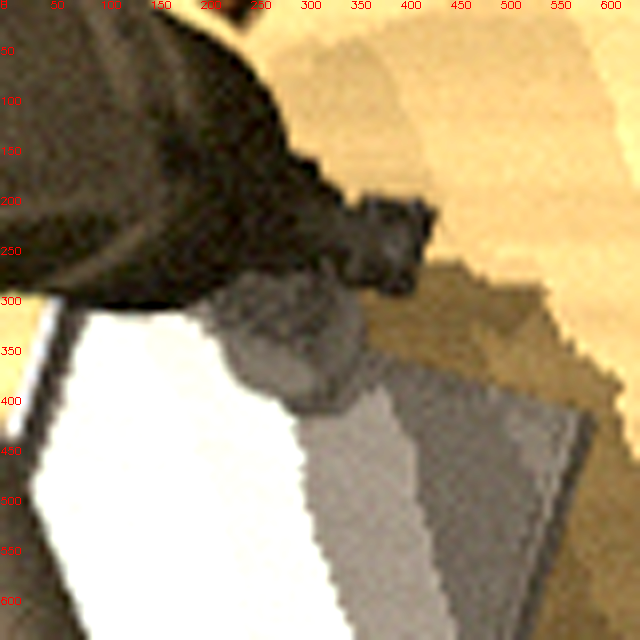

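```bash
python3 -c "
from h import *
rel([.6947,.1158,.192],85.3)"
```

```text
shift cm [-14.96  17.75 -11.21] yaw -11.7 | cur ang 73.6 t 9.25
```

Emit:
apply_moves([
  [[0,-0.5,0],0,0],
  [[0,-0.5,-4],0,0],
  [[0,-0.5,-10],0,0],
  [[-3,4,-14],-4,0],
  [[-8,9,-14],-8,0],
  [[-12,13.5,-14],-11.7,0],
  [[-15,17.8,-13],-11.7,0],
  [[-15,17.8,-11.2],-11.7,0],
  [[-15,17.8,-11.2],-11.7,0],
  [[-15,17.8,-11.2],-11.7,0],
], squeeze=60)

```text
clock: 10.5
tcp_pos: [0.6952, 0.1158, 0.1929]
orientation: [0.001, 0.735, 0.678, 0.0]
wrist_force: [0.1, 0.7, -2.4]
finger_gap: 0.0271
```

```bash
python3 -c "
from h import *
show();c=snap('side','s6');show()
zc('s6',245,160,50,75,8)
zc('s6',230,200,70,70,8,'s6b',20,1.5)
T=env.get_state()['tcp_pos']
pred('s6',T,85.3,[15,20,25,30],[245,160],8,slip=-.01)
"
```

```text
t 10.5 tcp [0.6952 0.1158 0.1929] ang 85.32 z [ 0.002 -0.    -1.   ] F [ 0.1  0.7 -2.4] T [-0.02 -0.06  0.01] gap 0.0271 q [ 0.05  0.58  0.44  1.42 -0.    0.13]
t 10.55 tcp [0.6953 0.1162 0.1932] ang 85.35 z [ 0.002 -0.    -1.   ] F [-1.  -0.3 -2.7] T [-0.03 -0.06  0.03] gap 0.0265 q [ 0.05  0.58  0.44  1.42 -0.    0.13]
15 axis 13.3 r -25.1 m 14.4 tip [197. 475.] col [164. 334.] hb ridge/L/R [149. 340.] [ 88. 324.] [230. 302.] ht [87. 77.] [25. 66.] [171.  42.]
20 axis 16.0 r -25.1 m 7.0 tip [214. 479.] col [173. 336.] hb ridge/L/R [156. 338.] [ 97. 330.] [238. 299.] ht [80. 72.] [21. 70.] [164.  37.]
25 axis 18.7 r -25.1 m -1.2 tip [231. 481.] col [182. 336.] hb ridge/L/R [163. 334.] [106. 335.] [244. 295.] ht [73. 68.] [17. 74.] [157.  33.]
30 axis 21.3 r -25.1 m -10.2 tip [247. 480.] col [191. 335.] hb ridge/L/R [169. 329.] [115. 338.] [251. 290.] ht [66. 65.] [13. 79.] [150.  29.]
```

View pics/s6c.png

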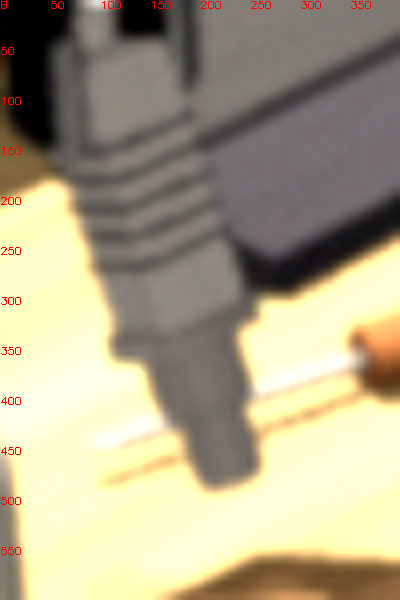

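View pics/s6b.png

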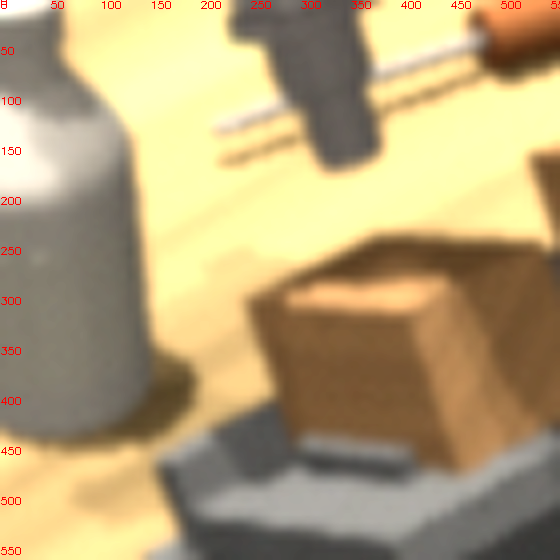

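Run:
```python
from h import *
c=load('s6');I=c['pixels'].astype(float).mean(2); I=cv2.GaussianBlur(I,(0,0),.7)
def edge(rows,x0f,sgn,half=4):
    out=[]
    for r in rows:
        xs=np.arange(x0f(r)-half,x0f(r)+half,.1); v=cv2.remap(I.astype(np.float32),xs.astype(np.float32)[None],np.full((1,len(xs)),r,np.float32),cv2.INTER_CUBIC)[0]
        g=sgn*np.gradient(v); g[g<0]=0; k=np.argmax(g); w=g[max(0,k-8):k+9]; x=(xs[max(0,k-8):k+9]*w).sum()/w.sum(); out.append((x,r))
    o=np.array(out); p=np.polyfit(o[:,1],o[:,0],1); res=o[:,0]-np.polyval(p,o[:,1]); k=abs(res)<.4; p=np.polyfit(o[k,1],o[k,0],1)
    print('angle',np.degrees(np.arctan(p[0])).round(2),'n',k.sum(),'rms',res[k].std().round(2), o[::2].round(1).tolist()); return p
z=lambda u,v:back((u,v),245,160,8)
def line(a,b):
    a=z(*a);b=z(*b);return lambda r:a[0]+(r-a[1])*(b[0]-a[0])/(b[1]-a[1])
edge(np.arange(184,199.5,.5),line((78,185),(118,320)),-1)
edge(np.arange(180,196.5,.5),line((205,160),(243,290)),1)
edge(np.arange(215,219.6,.5),line((183,440),(195,470)),-1,3)
edge(np.arange(211,217.6,.5),line((250,410),(258,460)),1,3)
edge(np.arange(205.5,211.6,.5),line((150,370),(175,420)),-1,3)
```

```text
angle 19.76 n 30 rms 0.21 [[253.0, 184.0], [253.0, 185.0], [253.8, 186.0], [254.0, 187.0], [254.0, 188.0], [255.0, 189.0], [255.0, 190.0], [255.1, 191.0], [255.9, 192.0], [255.9, 193.0], [255.9, 194.0], [256.8, 195.0], [257.0, 196.0], [257.9, 197.0], [257.9, 198.0], [258.1, 199.0]]Traceback (most recent call last):
  File "<stdin>", line 14, in <module>
  File "<stdin>", line 8, in edge
    raise TypeError("expected non-empty vector for x")
TypeError: expected non-empty vector for x
```

Emit:
apply_moves([
  [[0,-0.5,1.1],0,0],
  [[0,-1.0,2.2],0,0],
  [[0,-1.0,2.2],0,0],
  [[0,-1.0,2.2],0,0],
  [[0,-1.0,2.2],0,0],
  [[0,-1.0,2.2],0,0],
  [[0,-1.0,2.2],0,0],
  [[0,-1.0,2.2],0,0],
  [[0,-1.0,2.2],0,0],
  [[0,-1.0,2.2],0,0],
], squeeze=40)

```text
clock: 11.8
tcp_pos: [0.6851, 0.1161, 0.1698]
orientation: [0.0, 0.736, 0.677, -0.0]
wrist_force: [0.4, 0.7, -2.4]
finger_gap: 0.0269
```

```bash
python3 -c "
from h import *
show();c=snap('side','s7');show()
zc('s7',245,190,60,60,10,None,20,1.6)
c=load('s7');T=env.get_state()['tcp_pos']
pred('s7',T,85.3,[20,25],[245,190],10,slip=-.01)
print(((proj(c,[[.6328,.1209,.102],[.6243,.0161,.102],[.6328+.0109,.12,.102-.0051],[.6328-.0109,.1218,.102+.0051],[.6337,.1329,.102],[.6319,.1089,.102]])-[245,190]+.5)*10-.5).round(0))
"
```

```text
t 11.8 tcp [0.6851 0.1161 0.1698] ang 85.28 z [ 0. -0. -1.] F [ 0.4  0.7 -2.4] T [ 0.01 -0.02 -0.02] gap 0.0269 q [ 0.05  0.57  0.35  1.36 -0.    0.13]
t 11.85 tcp [0.685  0.1161 0.1698] ang 85.28 z [-0. -0. -1.] F [-0.7  0.3 -3.4] T [ 0.03 -0.02 -0.  ] gap 0.0268 q [ 0.05  0.57  0.35  1.36 -0.    0.13]
20 axis 16.0 r -25.9 m 8.5 tip [306. 405.] col [255. 228.] hb ridge/L/R [235. 233.] [160. 221.] [336. 184.] ht [141. -95.] [  67. -100.] [ 245. -140.]
25 axis 18.7 r -25.8 m 0.4 tip [327. 408.] col [266. 229.] hb ridge/L/R [243. 228.] [172. 227.] [344. 179.] ht [ 132. -100.] [ 62. -95.] [ 236. -146.]
[[338. 439.]
 [690. 256.]
 [307. 437.]
 [369. 441.]
 [295. 461.]
 [379. 417.]]
```

View pics/s7c.png

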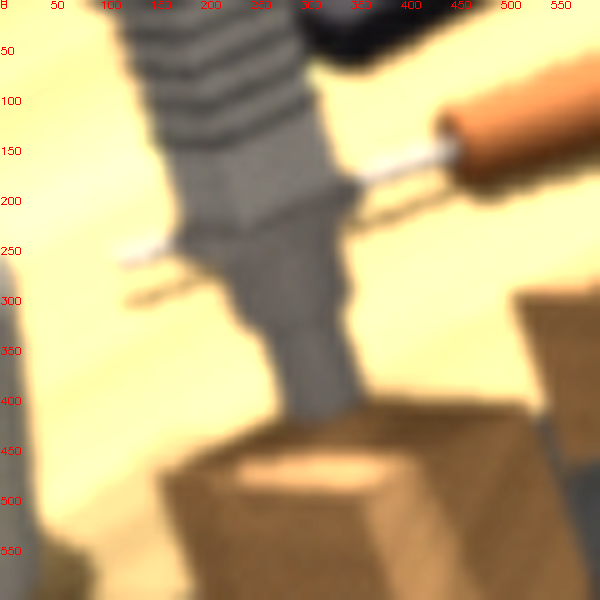

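Emit:
apply_moves([
  [[0,-0.17,0.36],0,0],
  [[0,-0.34,0.73],0,0],
  [[0,-0.42,0.9],0,0],
  [[0,-0.51,1.1],0,0],
  [[0,-0.6,1.27],0,0],
  [[0,-0.68,1.45],0,0],
  [[0,-0.76,1.63],0,0],
  [[0,-0.85,1.8],0,0],
  [[0,-0.85,1.8],0,0],
  [[0,-0.85,1.8],0,0],
])

```text
clock: 13.1
tcp_pos: [0.6766, 0.1168, 0.1518]
orientation: [0.0, 0.736, 0.677, -0.0]
wrist_force: [0.3, -0.1, -2.1]
finger_gap: 0.0271
```

```bash
python3 -c "
from h import *
show();c=snap('side','s8')
zc('s8',245,190,60,60,10,None,20,1.6)
"
```

```text
t 13.1 tcp [0.6766 0.1168 0.1518] ang 85.28 z [ 0. -0. -1.] F [ 0.3 -0.1 -2.1] T [-0.08 -0.06 -0.01] gap 0.0271 q [ 0.05  0.55  0.29  1.3  -0.    0.14]
```

View pics/s8c.png

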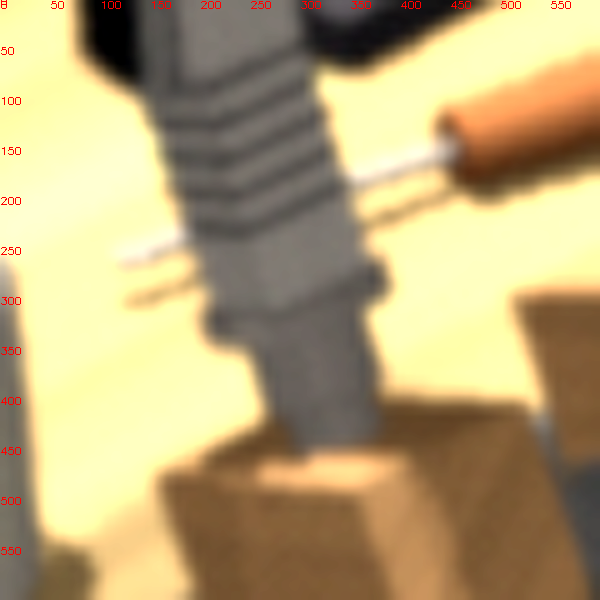

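Emit:
apply_moves([
  [[0,-0.13,0.27],0,0],
  [[0,-0.25,0.54],0,0],
  [[0,-0.34,0.72],0,0],
  [[0,-0.42,0.9],0,0],
  [[0,-0.47,1.0],0,0],
  [[0,-0.51,1.1],0,0],
  [[0,-0.55,1.2],0,0],
  [[0,-0.6,1.3],0,0],
  [[0,-0.6,1.3],0,0],
  [[0,-0.6,1.3],0,0],
])

```text
clock: 14.4
tcp_pos: [0.6736, 0.1171, 0.1439]
orientation: [0.003, 0.736, 0.677, 0.003]
wrist_force: [0.9, -0.7, 16.1]
finger_gap: 0.0266
```

```bash
python3 -c "
from h import *
show();c=snap('side','s9')
zc('s9',245,190,60,60,10,None,20,1.6)
"
```

```text
t 14.4 tcp [0.6736 0.1171 0.1439] ang 85.27 z [ 0.009 -0.    -1.   ] F [ 0.9 -0.7 16.1] T [-0.32  0.5   0.03] gap 0.0266 q [ 0.06  0.54  0.25  1.27 -0.    0.14]
```

View pics/s9c.png

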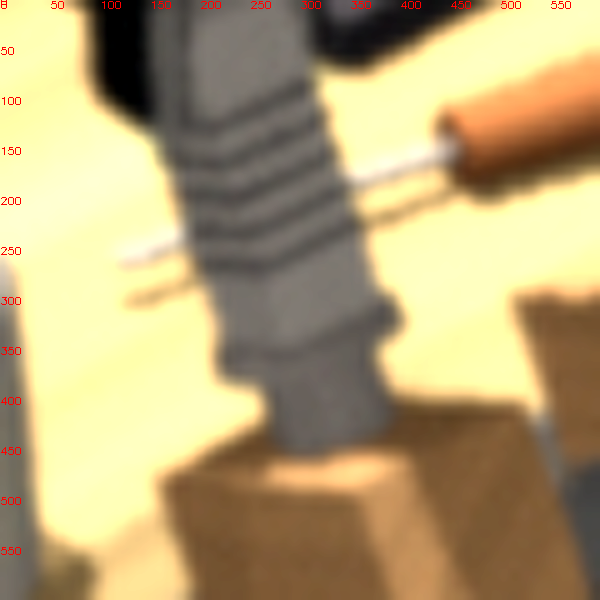

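Emit:
apply_moves([
  [[0,0.1,0],0,0],
  [[0,0.2,0],0,0],
  [[0,0.3,0],0,0],
  [[0,0.4,0],0,0],
  [[0,0.5,0.05],0,0],
  [[0,0.6,0.05],0,0],
  [[0,0.7,0.1],0,0],
  [[0,0.7,0.1],0,0],
  [[0,0.7,0.1],0,0],
  [[0,0.7,0.1],0,0],
], squeeze=25)

```text
clock: 15.7
tcp_pos: [0.6788, 0.1169, 0.1416]
orientation: [0.002, 0.736, 0.677, 0.002]
wrist_force: [-1.6, -0.1, 12.4]
finger_gap: 0.0264
```

```bash
python3 -c "
from h import *
show();c=snap('side','s10')
zc('s10',245,190,60,60,10,None,20,1.6)
"
```

```text
t 15.7 tcp [0.6788 0.1169 0.1416] ang 85.29 z [ 0.005  0.    -1.   ] F [-1.6 -0.1 12.4] T [ 0.    0.91 -0.03] gap 0.0264 q [0.05 0.56 0.26 1.27 0.   0.14]
```

View pics/s10c.png

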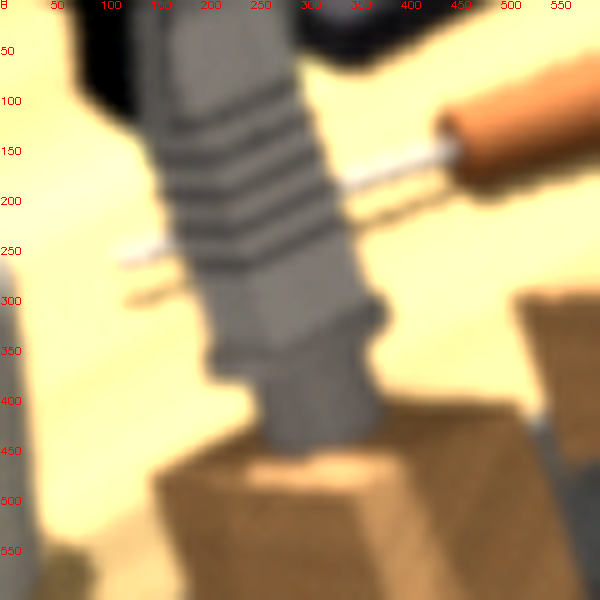

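```bash
python3 -c "
from h import *
rel([.6913,.0106,.1947],85.3)"
```

```text
shift cm [-10.49   2.14  -5.31] yaw -0.0 | cur ang 85.3 t 15.75
```

Emit:
apply_moves([
  [[0,0.6,-1.5],0,0],
  [[0,1.4,-3.3],0,0],
  [[0,2.25,-5.4],0,0],
  [[-5,2.25,-6.2],0,0],
  [[-10.5,2.25,-6.2],0,0],
  [[-10.5,2.25,-5.7],0,0],
  [[-10.5,2.25,-5.7],0,0],
  [[-10.5,2.25,-5.7],0,0],
  [[-10.5,2.25,-5.7],0,0],
  [[-10.5,2.25,-5.7],0,0],
], squeeze=50)

```text
clock: 17.0
tcp_pos: [0.6915, 0.0112, 0.1949]
orientation: [0.0, 0.735, 0.678, 0.0]
wrist_force: [-0.3, 0.2, -2.0]
finger_gap: 0.0268
```

```bash
python3 -c "
from h import *
show();c=snap('side','s11')
zc('s11',280,150,70,75,8,None,20,1.6)
zc('s11',230,190,80,70,8,'s11b',20,1.6)
T=env.get_state()['tcp_pos']
pred('s11',T,85.3,[20,25,28],[280,150],8,slip=-.012)
print(((proj(c,[[.6243,.0161,.102]])-[280,150]+.5)*8-.5).round(0))
"
```

```text
t 17.0 tcp [0.6915 0.0112 0.1949] ang 85.36 z [ 0. -0. -1.] F [-0.3  0.2 -2. ] T [-0.05 -0.05  0.  ] gap 0.0268 q [-0.1   0.56  0.4   1.41 -0.   -0.02]
20 axis 14.7 r -24.9 m 4.3 tip [212. 409.] col [176. 271.] hb ridge/L/R [165. 271.] [103. 266.] [239. 236.] ht [98. 15.] [37. 15.] [175. -16.]
25 axis 17.6 r -24.9 m -3.5 tip [230. 410.] col [186. 271.] hb ridge/L/R [172. 266.] [113. 270.] [246. 232.] ht [91. 11.] [32. 20.] [167. -20.]
28 axis 19.4 r -24.9 m -8.4 tip [240. 410.] col [191. 271.] hb ridge/L/R [176. 263.] [118. 272.] [250. 229.] ht [87. 10.] [30. 23.] [163. -22.]
[[272. 525.]]
```

View pics/s11c.png

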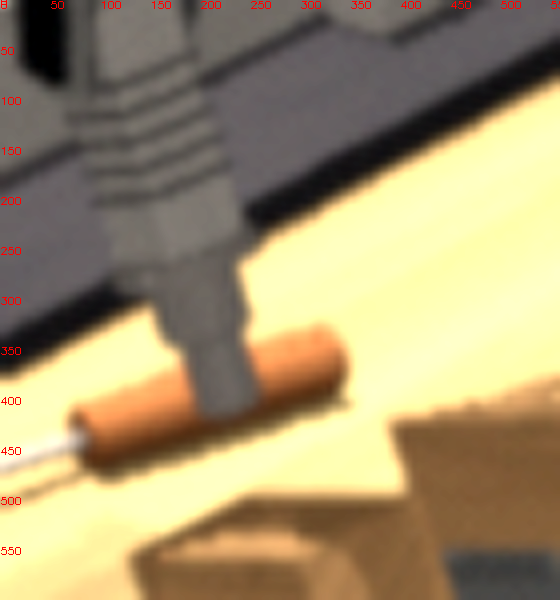

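View pics/s11b.png

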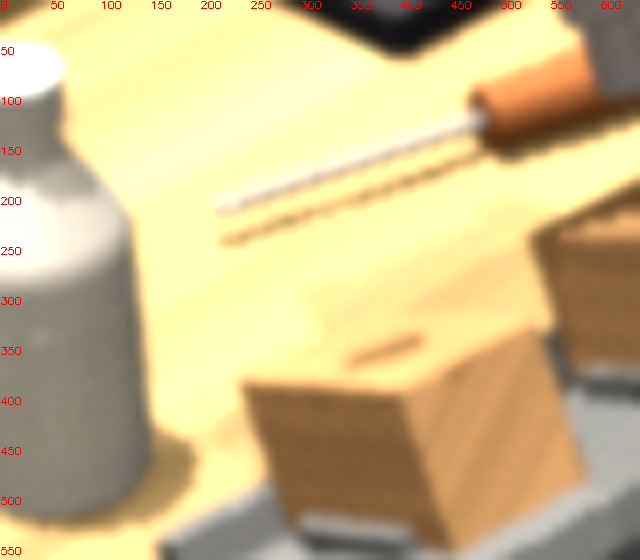

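Emit:
apply_moves([
  [[0,-0.4,0.9],0,0],
  [[0,-0.8,1.7],0,0],
  [[0,-1.1,2.3],0,0],
  [[0,-1.3,2.7],0,0],
  [[0,-1.4,3.0],0,0],
  [[0,-1.5,3.2],0,0],
  [[0,-1.6,3.4],0,0],
  [[0,-1.65,3.55],0,0],
  [[0,-1.7,3.65],0,0],
  [[0,-1.7,3.65],0,0],
])

```text
clock: 18.3
tcp_pos: [0.6771, 0.0114, 0.1627]
orientation: [0.003, 0.736, 0.677, 0.003]
wrist_force: [0.6, 0.0, 13.5]
finger_gap: 0.0268
```

```bash
python3 -c "
from h import *
show();c=snap('side','s12')
zc('s12',280,180,60,60,10,None,20,1.6)
"
```

```text
t 18.3 tcp [0.6771 0.0114 0.1627] ang 85.28 z [ 0.008 -0.001 -1.   ] F [ 0.6  0.  13.5] T [ 0.    0.33 -0.01] gap 0.0268 q [-0.1   0.52  0.26  1.3  -0.   -0.02]
```

View pics/s12c.png

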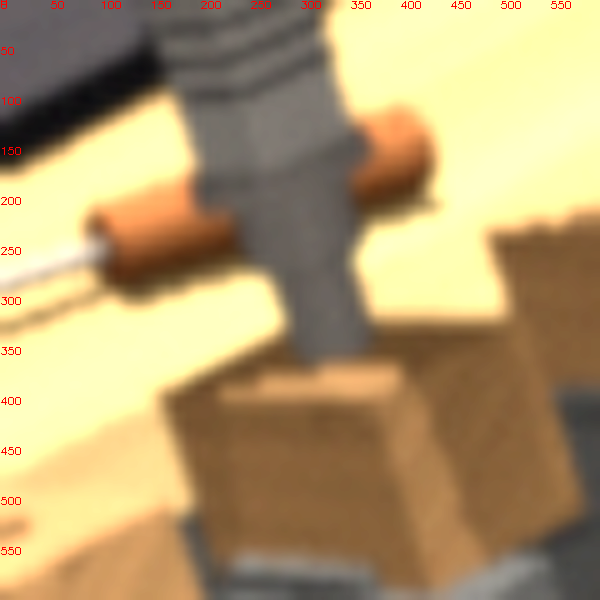

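Emit:
apply_moves([
  [[0,0.6,-1.3],0,0],
  [[0,1.3,-2.8],0,0],
  [[-4,1.7,-3.9],0,0],
  [[-10,1.7,-3.9],0,0],
  [[-10.5,1.7,-3.65],0,0],
  [[-10.5,1.7,-3.65],0,0],
  [[-10.5,1.3,-2.8],0,0],
  [[-10.5,0.9,-1.9],0,0],
  [[-10.5,0.45,-0.95],0,0],
  [[-10.5,0.45,-0.95],0,0],
])

```text
clock: 19.6
tcp_pos: [0.669, -0.0926, 0.1665]
orientation: [-0.001, 0.735, 0.678, -0.001]
wrist_force: [-0.7, -0.0, -2.4]
finger_gap: 0.027
```

```bash
python3 -c "
from h import *
show();c=snap('side','s13')
zc('s13',310,160,60,60,10,None,20,1.6)
print(((proj(c,[[.6155,-.0885,.102]])-[310,160]+.5)*10-.5).round(0))
"
```

```text
t 19.6 tcp [ 0.669  -0.0926  0.1665] ang 85.32 z [-0.002  0.001 -1.   ] F [-0.7 -0.  -2.4] T [-0.01 -0.06 -0.  ] gap 0.027 q [-0.26  0.53  0.28  1.33 -0.   -0.17]
[[361. 391.]]
```

View pics/s13c.png

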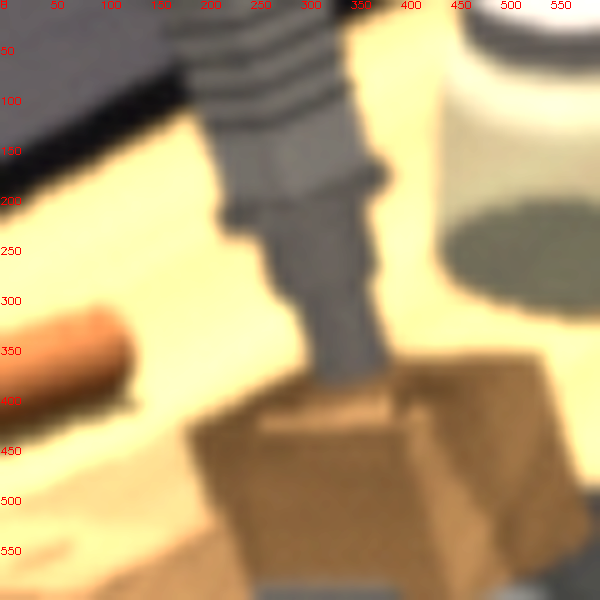

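Emit:
apply_moves([
  [[0,-0.2,0.45],0,0],
  [[0,-0.4,0.9],0,0],
  [[0,-0.6,1.3],0,0],
  [[0,-0.8,1.7],0,0],
  [[0,-1.0,2.1],0,0],
  [[0,-1.1,2.35],0,0],
  [[0,-1.2,2.6],0,0],
  [[0,-1.3,2.8],0,0],
  [[0,-1.3,2.8],0,0],
  [[0,-1.3,2.8],0,0],
], squeeze=40)

```text
clock: 20.9
tcp_pos: [0.6574, -0.0923, 0.1399]
orientation: [0.0, 0.736, 0.677, 0.0]
wrist_force: [-0.1, 0.4, -2.5]
finger_gap: 0.0269
```

```bash
python3 -c "
from h import *
show();c=snap('side','s14')
zc('s14',310,160,60,60,10,None,20,1.6)
"
```

```text
t 20.9 tcp [ 0.6574 -0.0923  0.1399] ang 85.28 z [ 0. -0. -1.] F [-0.1  0.4 -2.5] T [ 0.04 -0.   -0.03] gap 0.0269 q [-0.26  0.51  0.19  1.25 -0.   -0.18]
```

View pics/s14c.png

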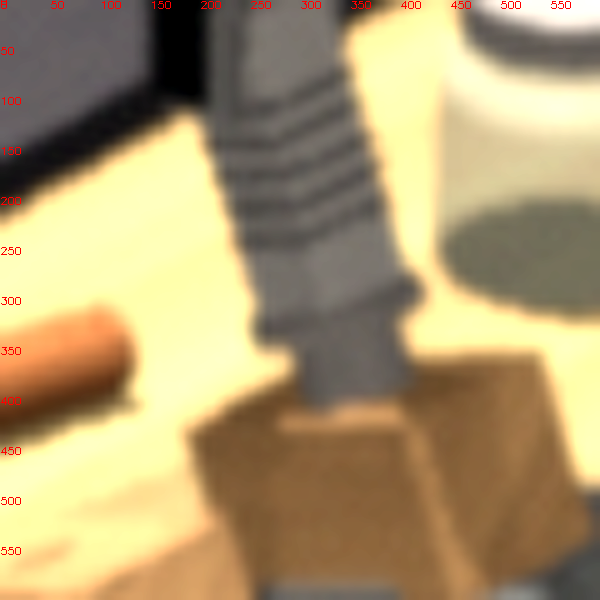

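Emit:
apply_moves([
  [[0,-0.1,0.2],0,0],
  [[0,-0.2,0.4],0,0],
  [[0,-0.3,0.6],0,0],
  [[0,-0.35,0.75],0,0],
  [[0,-0.42,0.9],0,0],
  [[0,-0.5,1.05],0,0],
  [[0,-0.56,1.2],0,0],
  [[0,-0.63,1.35],0,0],
  [[0,-0.63,1.35],0,0],
  [[0,-0.63,1.35],0,0],
])

```text
clock: 22.2
tcp_pos: [0.6511, -0.0918, 0.1264]
orientation: [0.0, 0.736, 0.677, -0.0]
wrist_force: [-0.2, -0.2, -2.9]
finger_gap: 0.0268
```

```bash
python3 -c "
from h import *
show()
"
```

```text
t 22.2 tcp [ 0.6511 -0.0918  0.1264] ang 85.28 z [ 0. -0. -1.] F [-0.2 -0.2 -2.9] T [-0.03 -0.06 -0.05] gap 0.0268 q [-0.26  0.5   0.14  1.21 -0.   -0.18]
```

Emit:
apply_moves([
  [[0,-0.06,0.12],0,0],
  [[0,-0.12,0.25],0,0],
  [[0,-0.18,0.4],0,0],
  [[0,-0.25,0.52],0,0],
  [[0,-0.3,0.65],0,0],
  [[0,-0.35,0.75],0,0],
  [[0,-0.35,0.75],0,0],
  [[0,-0.35,0.75],0,0],
  [[0,-0.35,0.75],0,0],
  [[0,-0.35,0.75],0,0],
])

```text
clock: 23.45
tcp_pos: [0.6515, -0.092, 0.1246]
orientation: [0.004, 0.735, 0.678, 0.003]
wrist_force: [1.9, 0.3, 19.1]
finger_gap: 0.0268
```

```bash
python3 -c "
from h import *
show();c=snap('side','s15')
zc('s15',310,160,60,60,10,None,20,1.6)
"
```

```text
t 23.45 tcp [ 0.6515 -0.092   0.1246] ang 85.31 z [ 0.011 -0.002 -1.   ] F [ 1.9  0.3 19.1] T [ 0.42  0.35 -0.01] gap 0.0268 q [-0.26  0.49  0.12  1.19  0.   -0.18]
```

View pics/s15c.png

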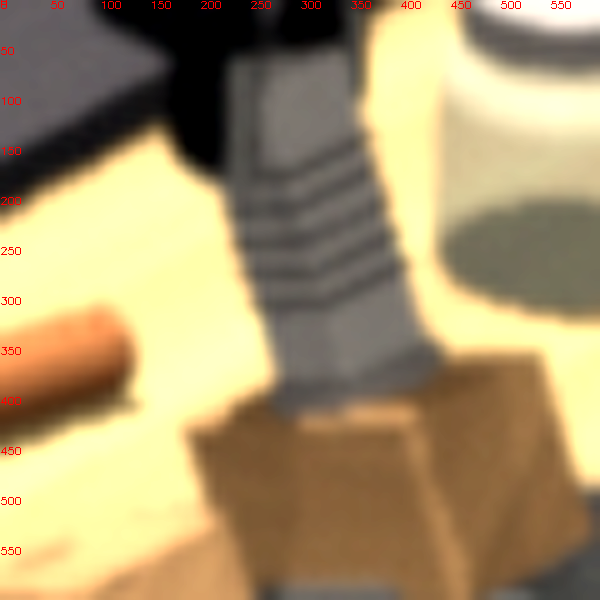

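```bash
python3 -c "
from h import *
rel([.5374,-.3701,.2],65.3);rel([.5374,-.3701,.145],65.3)
"
```

```text
shift cm [-28.66  -9.02  -7.61] yaw 20.0 | cur ang 85.3 t 23.5
shift cm [-28.66  -9.08  -2.11] yaw 20.0 | cur ang 85.3 t 23.5
```

Emit:
apply_moves([
  [[0,0.8,-1.7],0,0],
  [[0,1.7,-3.8],0,0],
  [[0,2.7,-6.0],0,0],
  [[0,3.5,-8.0],0,0],
  [[-5,2,-9.0],3,0],
  [[-11,-1,-9.0],8,0],
  [[-17,-4,-9.0],14,0],
  [[-23,-6.5,-9.0],20,0],
  [[-28.7,-8.7,-8.2],20,0],
  [[-28.7,-8.7,-8.2],20,0],
], squeeze=50)

```text
clock: 24.75
tcp_pos: [0.5346, -0.374, 0.1998]
orientation: [-0.0, 0.844, 0.537, -0.001]
wrist_force: [0.4, 0.8, -2.3]
finger_gap: 0.0266
```

```bash
python3 -c "
from h import *
show();rel([.5374,-.3701,.145],65.3)
"
```

```text
t 24.75 tcp [ 0.5346 -0.374   0.1998] ang 64.97 z [-0.001  0.    -1.   ] F [ 0.4  0.8 -2.3] T [ 0.07 -0.08  0.04] gap 0.0266 q [-0.73  0.47  0.27  1.37 -0.   -0.3 ]
shift cm [0.48 0.1  5.48] yaw -0.3 | cur ang 65.0 t 24.75
```

Emit:
apply_moves([
  [[0.5,0.1,3],0,0],
  [[0.5,0.1,6],0,0],
  [[0.5,0.1,7.5],0,0],
  [[0.5,0.1,7.5],0,0],
  [[0.5,0.1,7.5],0,0],
  [[0.5,0.1,7.5],0,0],
  [[0.5,0.1,7.5],0,0],
  [[0.5,0.1,7.5],0,0],
  [[0.5,0.1,7.5],0,0],
  [[0.5,0.1,7.5],0,0],
])

```text
clock: 26.0
tcp_pos: [0.5402, -0.3663, 0.1258]
orientation: [0.0, 0.842, 0.539, -0.0]
wrist_force: [-0.2, -0.4, -3.0]
finger_gap: 0.0272
```

```bash
python3 -c "
from h import *
show();snap('top','t16');snap('side','s16')
zc('t16',455,210,80,75,8,None,20,2)
zc('s16',405,130,60,100,6,None,20,2)
T=env.get_state()['tcp_pos']
pred('t16',T,65,[20,25],[455,210],8,slip=-.013)
pred('s16',T,65,[20,25],[405,130],6,slip=-.013)
H=[.4897,-.3482,.052]
print((proj(load('t16'),H)-[455,210]+.5)*8,(proj(load('s16'),H)-[405,130]+.5)*6)
"
```

```text
t 26.0 tcp [ 0.5402 -0.3663  0.1258] ang 65.28 z [ 0. -0. -1.] F [-0.2 -0.4 -3. ] T [-0.04 -0.07 -0.03] gap 0.0272 q [-0.72  0.49  0.12  1.2  -0.   -0.29]
20 axis -54.6 r 24.8 m 106.0 tip [296. 337.] col [369. 286.] hb ridge/L/R [323. 299.] [346. 217.] [413. 341.] ht [463. 200.] [487. 113.] [560. 245.]
25 axis -50.7 r 24.8 m 103.7 tip [290. 359.] col [366. 299.] hb ridge/L/R [322. 309.] [341. 230.] [413. 351.] ht [468. 190.] [486. 107.] [565. 234.]
20 axis 4.4 r -12.5 m 12.4 tip [225. 356.] col [218. 262.] hb ridge/L/R [208. 258.] [172. 250.] [263. 246.] ht [195.  87.] [159.  82.] [250.  76.]
25 axis 7.2 r -12.5 m 3.8 tip [236. 358.] col [224. 263.] hb ridge/L/R [213. 256.] [177. 254.] [268. 244.] ht [191.  83.] [156.  84.] [247.  72.]
[[288.277309   373.68443245]] [[244.58898985 382.02754987]]
```

View pics/t16c.png

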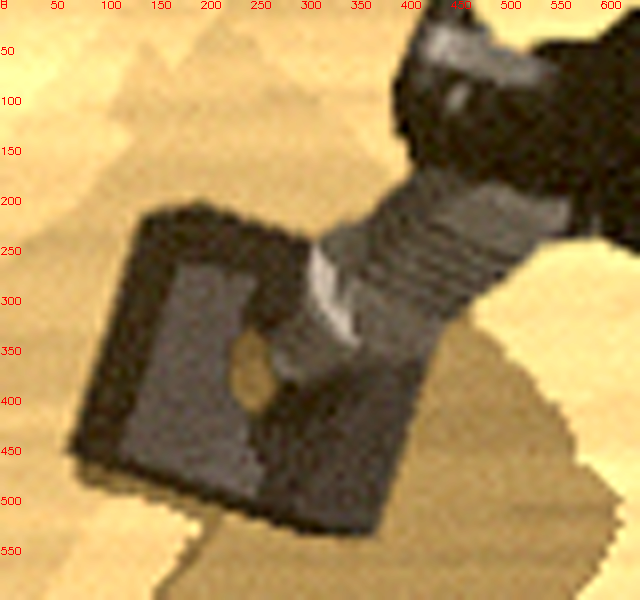

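View pics/s16c.png

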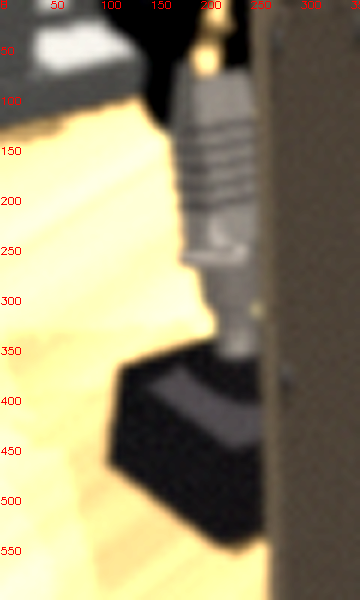

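Emit:
apply_moves([
  [[-0.3,-0.3,0.8],0,0],
  [[-0.3,-0.3,1.6],0,0],
  [[-0.3,-0.3,2.2],0,0],
  [[-0.3,-1.0,2.2],0,0],
  [[-0.3,-1.7,2.2],0,0],
  [[-0.3,-2.4,2.2],0,0],
  [[-0.3,-3.0,2.2],0,0],
  [[-0.3,-3.6,2.2],0,0],
  [[-0.3,-3.6,2.2],0,0],
  [[-0.3,-3.6,2.2],0,0],
], squeeze=25)

```text
clock: 27.35
tcp_pos: [0.5087, -0.3557, 0.1061]
orientation: [0.003, 0.842, 0.539, 0.001]
wrist_force: [6.9, -2.3, 0.9]
finger_gap: 0.0265
```

```bash
python3 -c "
from h import *
show();snap('top','t17');snap('side','s17')
zc('t17',455,210,80,75,8,None,20,2)
zc('s17',405,130,60,100,6,None,20,2)
"
```

```text
t 27.35 tcp [ 0.5087 -0.3557  0.1061] ang 65.29 z [ 0.006 -0.004 -1.   ] F [ 6.9 -2.3  0.9] T [-0.61 -1.45  0.02] gap 0.0265 q [-0.74  0.44 -0.02  1.11  0.   -0.31]
```

View pics/t17c.png

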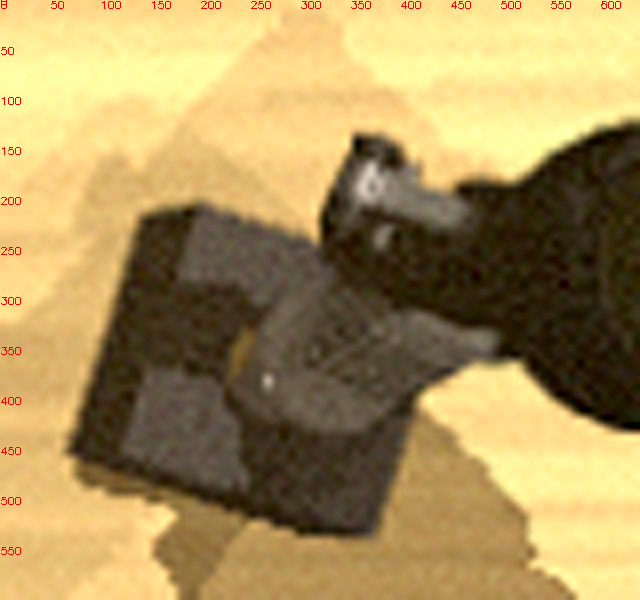

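View pics/s17c.png

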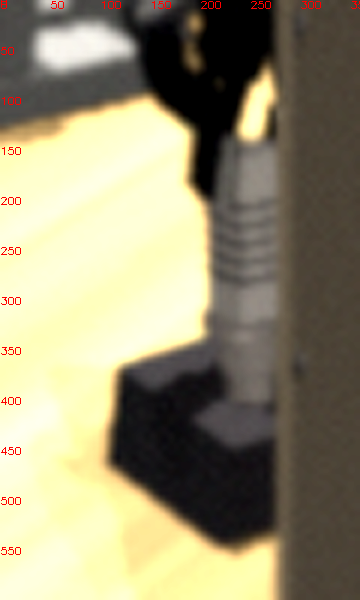

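Emit:
apply_moves([
  [[0,-0.5,0],0,0],
  [[0,-1.0,0],0,0],
  [[0,-1.5,0],0,0],
  [[0,-1.5,0.2],0,0],
  [[0,-0.9,0.5],0,0],
  [[0,-0.9,1.0],0,0],
  [[0,-0.9,1.4],0,0],
  [[0,-0.9,1.8],0,0],
  [[0,-0.9,1.8],0,0],
  [[0,-0.9,1.8],0,0],
])

```text
clock: 28.7
tcp_pos: [0.4979, -0.35, 0.0856]
orientation: [-0.0, 0.842, 0.539, -0.0]
wrist_force: [0.2, -1.2, -3.0]
finger_gap: 0.027
```

```bash
python3 -c "
from h import *
show();snap('top','t18');snap('side','s18')
zc('t18',455,210,80,75,8,None,20,2)
zc('s18',405,130,60,100,6,None,20,2)
"
```

```text
t 28.7 tcp [ 0.4979 -0.35    0.0856] ang 65.28 z [-0.  0. -1.] F [ 0.2 -1.2 -3. ] T [-0.42 -0.28 -0.05] gap 0.027 q [-0.74  0.44 -0.07  1.07 -0.   -0.31]
```

View pics/t18c.png

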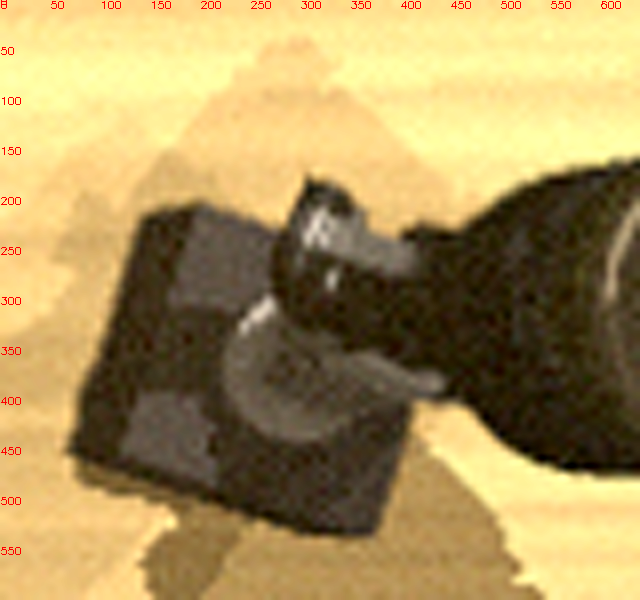

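View pics/s18c.png

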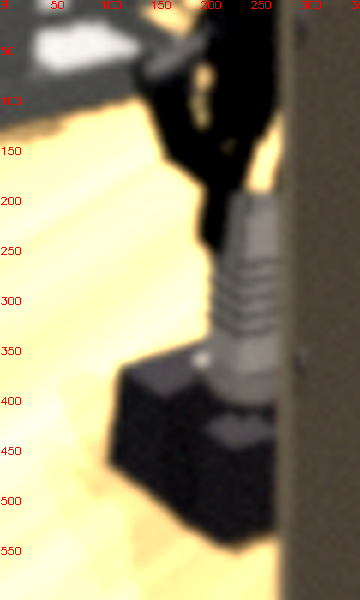

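Emit:
apply_moves([
  [[0,0,0.3],0,0],
  [[0,0,0.6],0,0],
  [[0,0,0.7],0,0],
  [[0,0,0.7],0,0],
  [[0,0,0.7],0,0.5],
  [[0,0,0.7],0,1],
  [[0,0,0.7],0,1],
  [[0,0,0.7],0,1],
  [[0,0,0.7],0,1],
  [[0,0,0.7],0,1],
])

```text
clock: 30.05
tcp_pos: [0.4981, -0.3502, 0.0787]
orientation: [-0.0, 0.842, 0.539, -0.0]
wrist_force: [0.3, 0.1, -1.4]
finger_gap: 0.0854
```

```bash
python3 -c "
from h import *
show();snap('top','t19');snap('side','s19')
zc('t19',455,210,80,75,8,None,20,2)
zc('s19',405,130,60,100,6,None,20,2)
"
```

```text
t 30.05 tcp [ 0.4981 -0.3502  0.0787] ang 65.28 z [-0.  0. -1.] F [ 0.3  0.1 -1.4] T [-0.06 -0.05  0.  ] gap 0.0854 q [-0.74  0.44 -0.08  1.05 -0.   -0.31]
```

View pics/t19c.png

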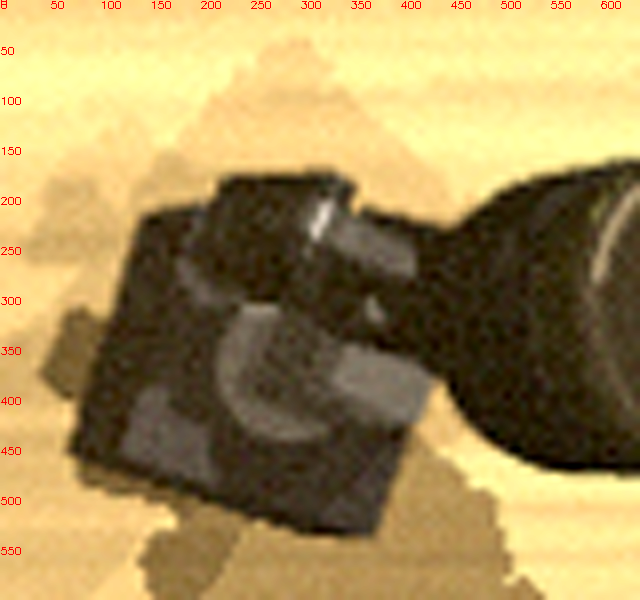

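View pics/s19c.png

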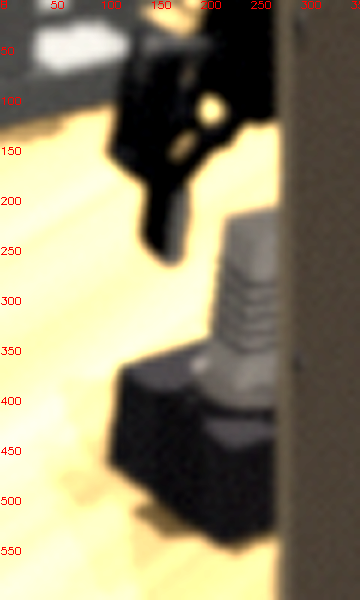

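```bash
python3 -c "
from h import *
rel([.626,.1213,.17],85.3)
"
```

```text
shift cm [48.18 -8.1  -9.13] yaw -20.0 | cur ang 65.3 t 30.15
```

Emit:
apply_moves([
  [[0,0,-5],0,1],
  [[0,0,-10],0,1],
  [[3,0,-12.5],0,1],
  [[9,-1.5,-12.5],-5,1],
  [[15,-2.5,-12.5],-10,1],
  [[21,-3.5,-12.5],-15,1],
  [[27,-4.5,-12.5],-20,1],
  [[33,-5.5,-12.5],-20,1],
  [[39,-6.5,-12.5],-20,1],
  [[45,-7.5,-12.5],-20,0.9],
])

```text
clock: 31.4
tcp_pos: [0.6185, 0.0919, 0.204]
orientation: [0.0, 0.736, 0.677, 0.0]
wrist_force: [0.4, -1.1, 0.7]
finger_gap: 0.0766
```

```bash
python3 -c "
from h import *
show();snap('top','t20');snap('side','s20')
zc('t20',455,210,80,75,8,None,20,2)
zc('s20',405,130,100,100,6,None,20,2)
rel([.626,.1213,.069],85.3)
"
```

```text
t 31.4 tcp [0.6185 0.0919 0.204 ] ang 85.28 z [ 0.001 -0.    -1.   ] F [ 0.4 -1.1  0.7] T [-0.03 -0.   -0.03] gap 0.0766 q [ 0.02  0.41  0.19  1.35 -0.    0.1 ]
shift cm [ 2.57  0.53 13.44] yaw 0.4 | cur ang 85.7 t 31.5
```

View pics/t20c.png

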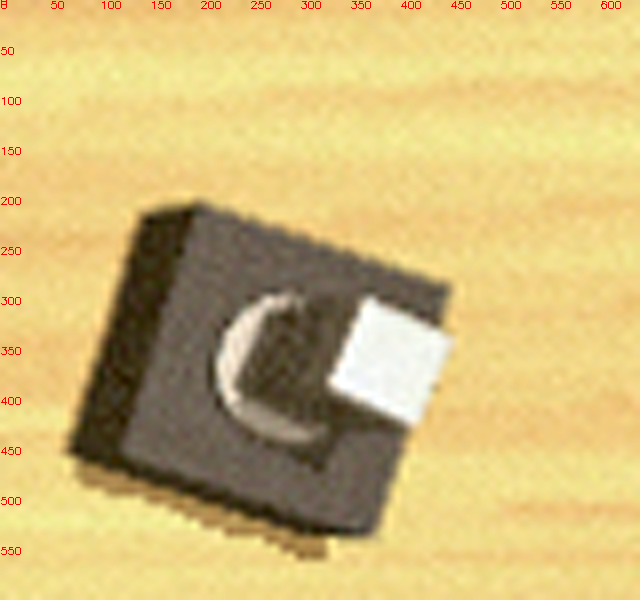

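View pics/s20c.png

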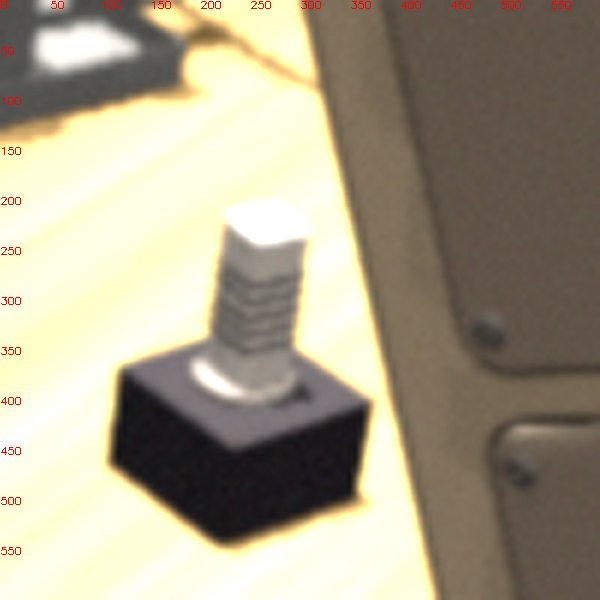

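View pics/s20.png

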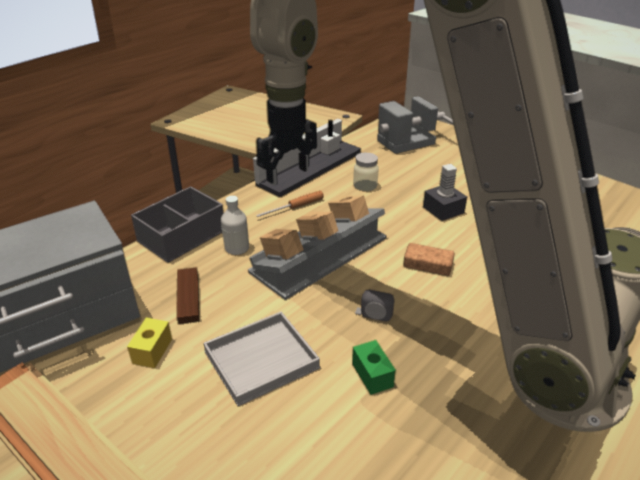

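Emit:
apply_moves([
  [[2.6,0.5,2],0,0.85],
  [[2.6,0.5,6],0,0.85],
  [[2.6,0.5,8],0,0.85],
  [[2.6,0.5,9],0,0.85],
  [[2.6,0.5,9],0,0.85],
  [[2.6,0.5,9],0,0.85],
  [[2.6,0.5,9],0,0.85],
  [[2.6,0.5,9],0,0.85],
  [[2.6,0.5,9],0,0.85],
  [[2.6,0.5,9],0,0.85],
])

```text
clock: 32.75
tcp_pos: [0.6253, 0.1154, 0.1139]
orientation: [0.0, 0.736, 0.677, 0.0]
wrist_force: [-0.6, 0.2, 0.3]
finger_gap: 0.0723
```

```bash
python3 -c "
from h import *
show();snap('side','s21')
zc('s21',225,170,100,90,7,None,10,2)
rel([.626,.1213,.069],85.3)
print((proj(load('s21'),[[.6335,.1208,.1015],[.6234,.1216,.0798]])-[225,170]+.5)*7)
"
```

```text
t 32.75 tcp [0.6253 0.1154 0.1139] ang 85.28 z [ 0. -0. -1.] F [-0.6  0.2  0.3] T [0.01 0.06 0.01] gap 0.0723 q [ 0.06  0.47  0.05  1.16 -0.    0.14]
shift cm [0.59 0.03 4.48] yaw -0.0 | cur ang 85.3 t 32.8
[[375.4174779  447.68646583]
 [399.24237673 517.67023674]]
```

View pics/s21c.png

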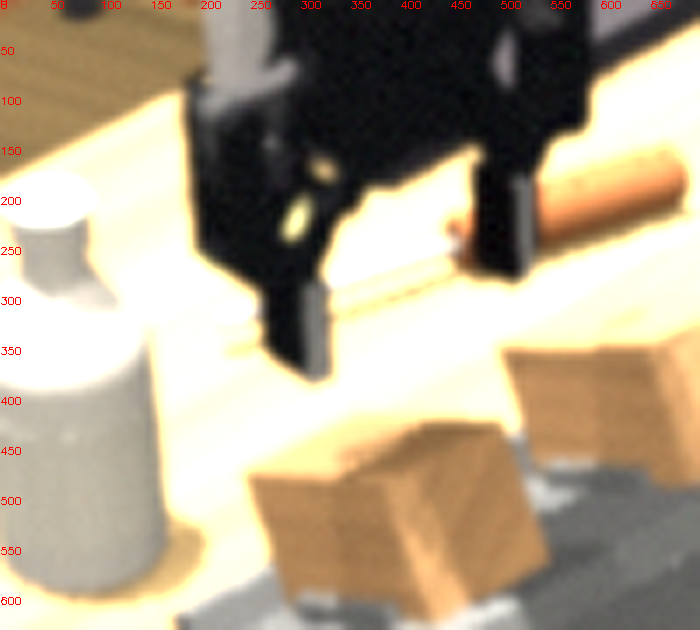

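Emit:
apply_moves([
  [[0.6,0,2],0,0.85],
  [[0.6,0,3.5],0,0.85],
  [[0.6,0,4.4],0,0.85],
  [[0.6,0,4.4],0,0.85],
  [[0.6,0,4.4],0,0.4],
  [[0.6,0,4.4],0,0.2],
  [[0.6,0,4.4],0,0.2],
  [[0.6,0,4.4],0,0.2],
  [[0.6,0,4.4],0,0.2],
  [[0.6,0,4.4],0,0.2],
], squeeze=40)

```text
clock: 34.05
tcp_pos: [0.6264, 0.1215, 0.0708]
orientation: [0.001, 0.736, 0.677, 0.001]
wrist_force: [-1.0, 1.2, 5.9]
finger_gap: 0.0466
```

```bash
python3 -c "
from h import *
show();snap('side','s22')
zc('s22',225,170,100,90,7,None,10,2)
"
```

```text
t 34.05 tcp [0.6264 0.1215 0.0708] ang 85.29 z [ 0.002 -0.    -1.   ] F [-1.   1.2  5.9] T [0.05 0.14 0.01] gap 0.0466 q [ 0.07  0.5  -0.01  1.06 -0.    0.15]
```

View pics/s22c.png

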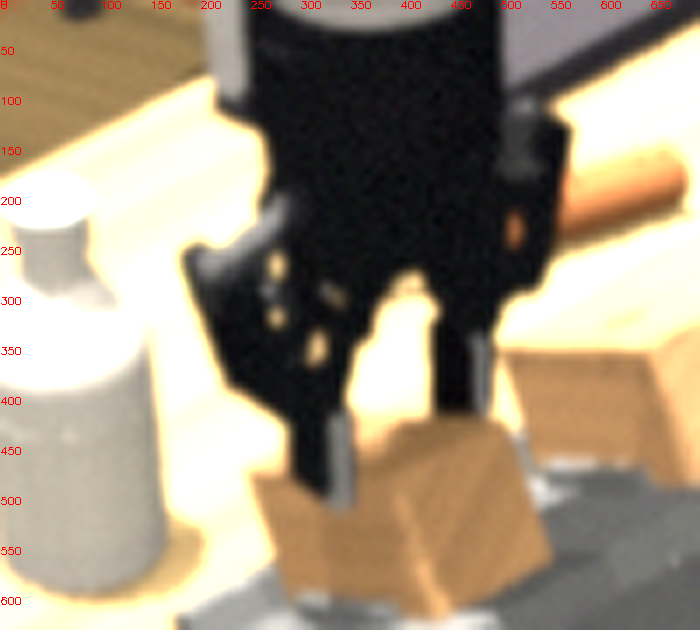

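```bash
python3 -c "
from h import *
rel([.469,.338,.12],73.6)
"
```

```text
shift cm [ 20.28 -17.46  -4.95] yaw 11.7 | cur ang 85.3 t 34.1
```

Emit:
apply_moves([
  [[0,0.45,-0.95],0,0.2],
  [[0,0.9,-1.9],0,0.2],
  [[0,1.5,-3.2],0,0.2],
  [[0,2.2,-4.7],0,0.2],
  [[0,2.2,-8.5],0,0.2],
  [[5,-2,-9],4,0.2],
  [[10,-6.5,-9],8,0.2],
  [[15,-12,-8],11.7,0.2],
  [[20.3,-17.5,-6],11.7,0.2],
  [[20.3,-17.5,-5],11.7,0.2],
])

```text
clock: 35.35
tcp_pos: [0.4665, 0.3403, 0.1204]
orientation: [-0.0, 0.8, 0.6, 0.001]
wrist_force: [0.3, 0.5, -1.3]
finger_gap: 0.0465
```

```bash
python3 -c "
from h import *
show();snap('side','s23');rel([.469,.338,.04],73.6)
"
```

```text
t 35.35 tcp [0.4665 0.3403 0.1204] ang 73.71 z [ 0.001  0.001 -1.   ] F [ 0.3  0.5 -1.3] T [ 0.01  0.   -0.03] gap 0.0465 q [ 0.49  0.35 -0.1   1.11  0.    0.78]
shift cm [-0.18  0.78  7.74] yaw 0.3 | cur ang 73.9 t 35.4
```

View pics/s23.png

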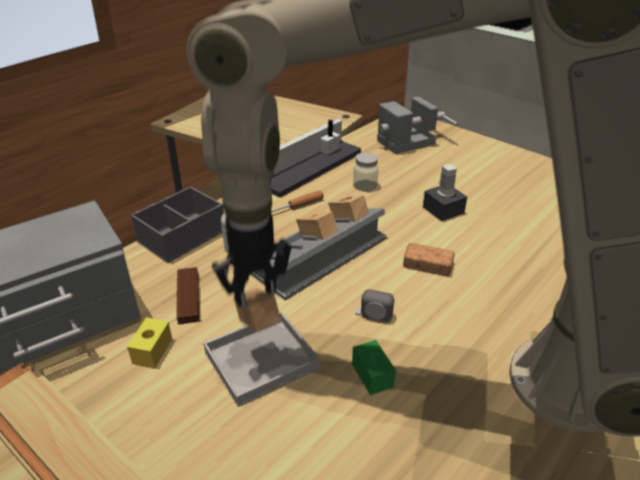

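Emit:
apply_moves([
  [[0,0.3,3],0,0.2],
  [[0,0.3,6],0,0.2],
  [[0,0.3,7.8],0,0.2],
  [[0,0.3,8.2],0,0.2],
  [[0,0.3,8.5],0,0.2],
  [[0,0.3,8.8],0,0.2],
  [[0,0.3,9.1],0,0.2],
  [[0,0.3,9.4],0,0.2],
  [[0,0.3,9.6],0,0.2],
  [[0,0.3,9.6],0,0.2],
], squeeze=20)

```text
clock: 36.65
tcp_pos: [0.4714, 0.339, 0.03]
orientation: [-0.0, 0.8, 0.599, 0.003]
wrist_force: [-12.8, -2.4, 32.1]
finger_gap: 0.0466
```

```bash
python3 -c "
from h import *
show();snap('side','s24');zc('s24',200,280,120,100,6,None,10,1.8)
"
```

```text
t 36.65 tcp [0.4714 0.339  0.03  ] ang 73.65 z [ 0.004  0.004 -1.   ] F [-12.8  -2.4  32.1] T [-0.68  2.41 -0.05] gap 0.0466 q [ 0.48  0.43 -0.23  0.91  0.    0.77]
```

View pics/s24c.png

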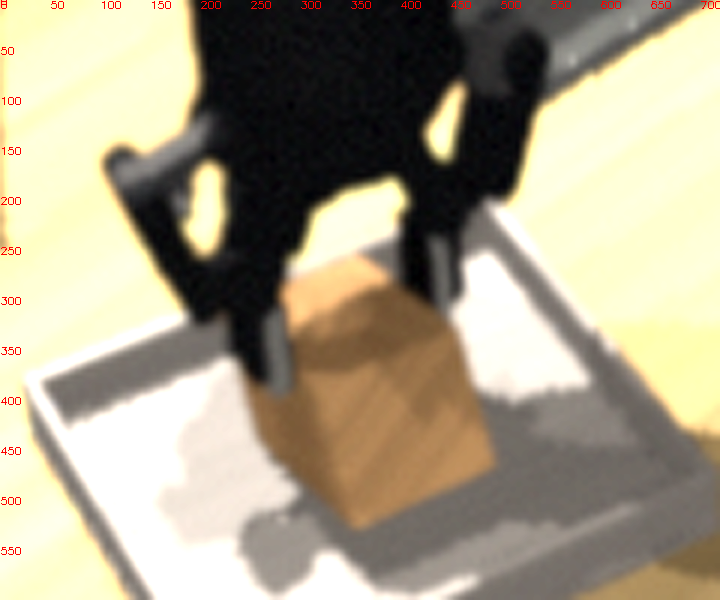

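Emit:
apply_moves([
  [[0,0,-0.2],0,0.2],
  [[0,0,-0.4],0,0.2],
  [[0,0,-0.4],0,0.58],
  [[0,0,-0.4],0,0.62],
  [[0,0,-0.4],0,0.66],
  [[0,0,-0.4],0,0.7],
  [[0,0,-0.4],0,0.8],
  [[0,0,-0.4],0,0.9],
  [[0,0,-0.4],0,1],
  [[0,0,-0.4],0,1],
])

```text
clock: 37.95
tcp_pos: [0.471, 0.3373, 0.0278]
orientation: [0.0, 0.801, 0.599, 0.0]
wrist_force: [0.1, 0.3, 0.1]
finger_gap: 0.0853
```

```bash
python3 -c "
from h import *
show();snap('side','s25');zc('s25',200,280,120,100,6,None,10,1.8)
"
```

```text
t 37.95 tcp [0.471  0.3373 0.0278] ang 73.58 z [ 0. -0. -1.] F [0.1 0.3 0.1] T [ 0.   -0.04 -0.  ] gap 0.0853 q [ 0.48  0.43 -0.23  0.91 -0.    0.77]
```

View pics/s25c.png

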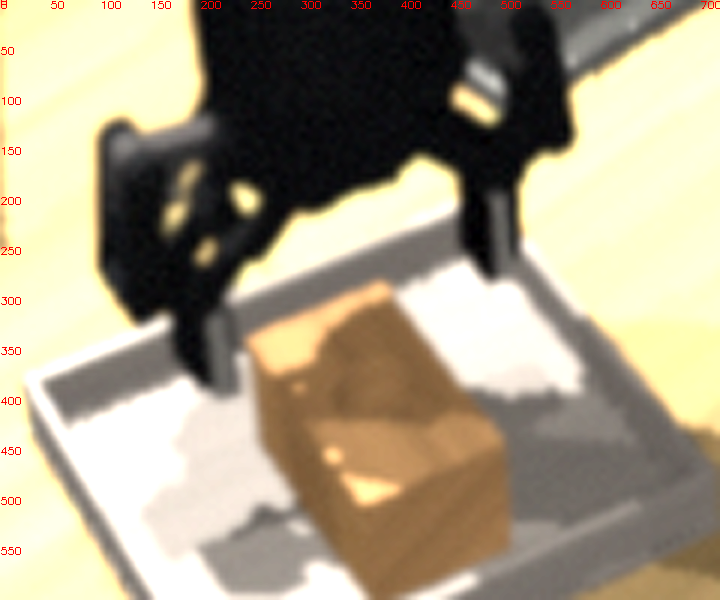

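Block is lying flat; retract and check.

Emit:
apply_moves([
  [[0,0,-4],0,1],
  [[0,0,-8],0,1],
  [[0,0,-13],0,1],
  [[0,0,-18],0,1],
  [[-6,0,-20],0,1],
  [[-12,0,-20],0,1],
  [[-18,0,-20],0,1],
  [[-24,0,-20],0,1],
  [[-30,0,-20],0,1],
  [[-30,0,-20],0,1],
])

```text
clock: 39.25
tcp_pos: [0.3852, 0.0463, 0.2281]
orientation: [0.0, 0.803, 0.596, -0.0]
wrist_force: [1.7, -0.1, -0.3]
finger_gap: 0.0856
```

```bash
python3 -c "
from h import *
show();snap('side','s26');snap('top','t26')
"
```

```text
t 39.25 tcp [0.3852 0.0463 0.2281] ang 73.16 z [ 0.001 -0.001 -1.   ] F [ 1.7 -0.1 -0.3] T [ 0.    0.02 -0.  ] gap 0.0856 q [-0.09 -0.06 -0.33  1.3  -0.    0.21]
```

View pics/s26.png

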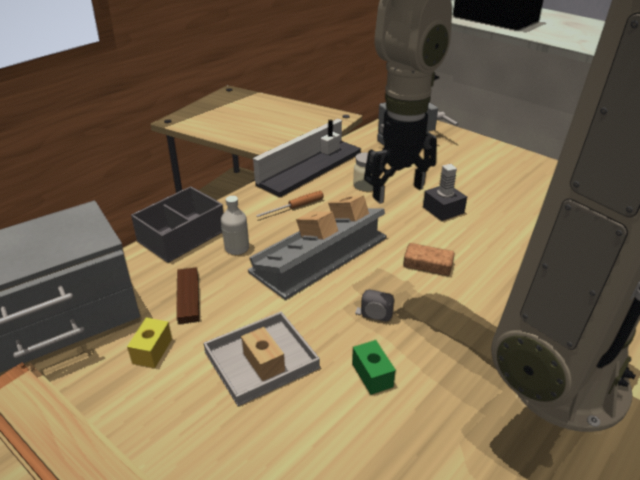

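View pics/t26.png

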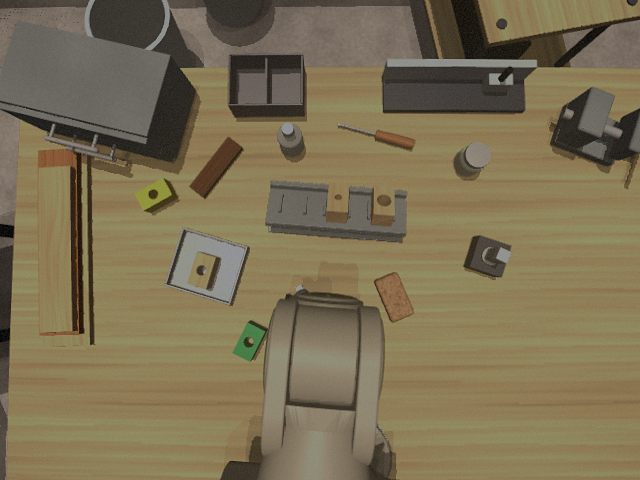

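```bash
python3 -c "
from h import *
a=load('top0')['pixels'].astype(int);b=load('t26')['pixels'].astype(int)
for n,(x,y,w,h) in dict(mid=(322,178,32,50),right=(366,178,34,50),stand=(462,232,52,48),glue=(275,118,32,42),jar=(450,140,44,44),driver=(335,120,85,32)).items():
    print(n,abs(a-b)[y:y+h,x:x+w].mean().round(2))
print(env.hand_in())
"
```

```text
mid 2.63
right 3.22
stand 3.89
glue 2.7
jar 2.57
driver 2.58
the job is handed in; nothing more can be done
None
```

The job is done and handed in at about 39 s. I gauged all three blocks from left to right, stood the gauge back in its stand, and set the good block flat in the tray with its hole facing up.

| Block | What the gauge did | Push force | Result |
|---|---|---|---|
| Left | Thin step went in, thick step stopped on the face at about 22 mm | about 18 N | good |
| Middle | Tip stopped on the face | about 16 N | too tight |
| Right | Went in until the collar stopped it | about 22 N | too loose |

- **Tilting the gauge:** the tool only points down, so I leaned the gauge about 25° in the grip. My first try against the stand gave only about 14°, and the handle slid about 10 mm in the pads. I finished the lean against the tray's rim.
- **Left block push:** the gauge went in a few degrees short of square, by camera estimate. I squared it while it was seated, and the block slid about 2 mm towards its lip.
- **Setting down the block:** it reached 32 N on the wrist with the block still leaning, so I eased off and opened the fingers. It tipped the last bit and landed flat.
- **Last pictures:** the good block lies flat in the tray, and the gauge stands upright in its stand. The middle and right blocks, glue, jar and screwdriver show no change from the first picture.
- **Not compared number by number:** the sanding block, tape, offcut and look-alikes seemed in place by eye. The arm partly hid the tape from above.

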